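Clear the drip stand and hold the pump's priming slide at its mark

TASK

The oil can is parked on the hand pump's drip stand, in the way of the pump's spring-loaded priming slide: lift it off by its arched handle, keep it upright, and set it down (do not drop it) on the bare slab close beside the stand, then let go of it. Then take the slide's black crossbar, pull it straight out until the slide's pointer lines up with the upright blade of the index clamp on the scale bar, and finish while still holding it there with the gripper, because it springs back when released. Leave the index clamp and all other things where they are.

Things in the scene. Friction and masses are not known exactly. Their poses are not given: they have to be found in the camera images.
- pump: grey steel hand pump fixed to the slab; origin on the slab under the slide housing; the slide comes out along its own -y. Base plate x +-65 mm, y +120 to -250, 12 mm thick. Housing x +-32, y -55 to +30, top 88 mm. Barrel 80 mm across at y = +72, top 220 mm, lever to y = +262. Scale bar at x = +78, 8 mm wide, y -65 to -200, top 80 mm.
- stand_top (a point): centre of the drip stand's plate, 116 mm square, 50 mm above the slab, with a 5 mm lip around it; at y = -186 mm in the pump's frame
- oil_can: round steel oil can, 90 mm across, body 112 mm tall, about 0.4 to 0.85 kg, at the start standing on the drip stand; origin at the centre of its underside, z up along it. A small black cap at its x = +24 mm stands 126 mm above the underside.
- can_handle (a point): middle of the can's arched handle: a level round bar 12 mm thick, about 60 mm long along the can's own y, 165 mm above the can's underside; 47 mm free below it to the can's top (33 mm above the cap)
- slide: the pump's spring-return slide, moving straight along the pump's -y from fully in to a stop 85 mm out; the spring pulls it back with 6 N fully in, plus 1.2 N per 10 mm out. Origin at slab height under the crossbar, axes as the pump's. It starts fully in, origin at y = -100 mm in the pump's frame.
- crossbar (a point): centre of the slide's black crossbar: 96 mm long along the pump's x, 16 mm thick along its y, 26 mm tall (104 to 130 mm above the slab), on a 26 mm wide steel riser under its middle. Fully in, its inner face is 37 mm in front of the housing, which is lower than the crossbar.
- pointer (a point): tip of the slide's pointer, a 3 mm thin steel blade on the +x side below the crossbar, in the crossbar's middle plane, 90 mm above the slab; moves with the slide
- index (a point): the mark: tip of the 3 mm thin upright steel blade on the dark index clamp (12 mm wide, top 96 mm above the slab) on the scale bar, facing the pointer's path, 42 to 68 mm further out (pump's -y) than the pointer at the start; axes as the pump's. At the mark, pointer and index have the same y in the pump's frame.
- bottle: black plastic lubricant bottle with a black twist cap, 68 mm across, 198 mm tall; bystander, origin at the centre of its underside
- tin_box: flat tin box with a sliding lid, 130 x 85 x 50 mm; bystander, origin at the centre of its underside
- scoop: yellow plastic scoop, bowl 95 x 64 x 40 mm on its +x side, handle 22 mm thick to x = -111 mm; bystander, origin on the slab under the joint of bowl and handle
- mallet: wooden mallet lying down, 280 mm long: head 56 mm thick and 110 mm wide centred at its x = +100 mm, handle to x = -152 mm; bystander, origin on the slab
- wrench: steel wrench lying flat, 190 mm long along its x; bystander, origin at the middle of its underside
- grease_tin: round low grey tin with a dark lid, 76 mm across, 66 mm tall; bystander, origin at the centre of its underside
Things that resemble listed ones, but are neither listed nor needed, are in the scene too. What is shaped like the oil_can but turquoise is not meant.

How it is judged:
By the outcome, as a careful person would: the job done as asked, in the order asked, and still so for the second after the job is handed in, while the arm keeps its last pose, push and grip.
It also fails if it takes over 51 s, if anything falls off the work surface, if the arm or the gripper's body presses on something with over 40 N, if the wrist force passes 120 N, or if a joint passes its speed limit or range.

ROBOT

A 7-joint arm with a two-finger parallel gripper is mounted at the origin on the work surface. World frame = base frame: x ahead of the robot, y to its left, z up, the work surface at z = 0. Lengths are in m, angles in degrees, forces in N, time in s.
With the tool pointing down it reaches from about 0.425 to 0.825 m from the base axis. Payload 3.6 kg.
Tool frame: the origin (TCP) lies at the very end of the fingers, on their centre line; the grasp point (between the pads) lies 19 mm behind it; z points along the fingers, y is the direction in which the jaws open and shut (so a half turn about z gives the same grasp; the last joint's range is limited). The gripper opens to 93 mm and grips with 3 to 60 N. Pads are 15 mm wide; open, the fingers measure 128 mm over their backs; the gripper's body (75 mm by 188 mm) begins 65 mm behind the grasp point.
Start: joints at [74.169, 35.231, -0.722, 81.555, 0.464, 63.22, -2.315], TCP at [0.161, -0.63, 0.188] pointing down, gripper open.
Joint ranges: [-178.69, 178.69], [-17.37, 117.87], [-77.05, 75.6], [15.02, 138.74], [-78.02, 258.01], [0.78, 113.62], [-162.83, 162.83]. Speed limits (degrees/s): [159.86, 159.86, 180, 180, 180, 180, 180].

INTERFACE

Orientations are given as a 3x3 rotation matrix whose columns are the frame's x, y, z axes.
In Python, from cell import state, get_image, camera_info, hand_in, cut_out, tip_of gives the robot as it stands. The module is installed in compiled form; this text tells all that it offers.
- The arm moves only by the tool send_rows, never from a script. Its argument "plan" is a list of rows, each an object of numbers: "grip": the closure, from 0 (fully open) to 1 (shut); "tx", "ty", "tz": the shift along the tool's x, y, z in units of 50 mm (1.0 is 50 mm); "turn": the turn about the tool's z in units of 6 degrees (1.0 is 6 degrees). A call has 1 to 5 rows; each row shifts and turns the commanded pose from where the row before left it, along the tool's axes as they then stand; what a row does not reach is not made up. A row lasts 1/8 s, in which the tool goes at most 62.5 mm and 10.7 degrees, less where a joint would pass 70% of its speed; a pose out of reach is approached as far as the arm can. A call is refused whole if a number of a shift passes 1 or a number of a turn 1, either way. A call with a gripper value outside its range is refused whole. The fingers move at their own pace and stop on an object; the grip force is fixed at half the most. Time passes only in rows, so rows that do not move let the fingers close. It gives the time, the measured TCP pose, the force and the opening at its end, in the units of the state.
- state(): the state, without advancing time (a new reading comes with each control period).
- get_image(name): name is "scene" or "top" or "wrist"; returns the picture (420x560x3 uint8, red, green, blue); there is no depth.
- camera_info(name): a dict with "K" (3x3 intrinsics, pixels), "rvec" (rotation vector, rad) and "tvec" (3), from world to camera coordinates, as OpenCV has them; the wrist camera has in their place "hand_eye" (4x4, takes a point from camera to tool coordinates, whose origin is the TCP and whose axes are the flange's). Camera axes: x right, y down, z forward; pixel columns grow to the right and rows downward; lengths in m; the calibration is good to about 2 mm. The wrist camera is an equidistant fisheye: a pixel r from the principal point sees the ray r / f radians off the axis. A picture is of the moment at which its call begins: read the wrist's pose just before it. camera_info takes no time and is no camera call.
- hand_in(): hands the job in, once; it reports no verdict.
Trained networks look in the newest picture that a camera, given by its name, has taken for a name from the list of things; names that differ only in an ending like _2 or _b are one class to them, and where a whole thing is asked for, a point or a joint stands for the part that bears it (a point fixed in the world has none). Each returns a list of dicts, best first, with "confidence" (0 to 1); they miss things now and then, are a little off and sometimes report something else, mostly with a low value. They report only what shows in the picture. A call takes as long as a camera call. They do not tell look-alikes from the thing itself.
- cut_out(camera, target): "pixels" (420x560 bool, what is visible of it) and "extent" ([centre column, centre row, width, height] in pixels, round what is visible of it).
- tip_of(camera, target): "uv" ([column, row] in pixels: a listed point, or the origin of a listed thing).
The state is a dict: "time_s": time; "joints": joint angles; "joint_vel": joint speeds; "joint_torque": joint torques, N m; "tool_pos": TCP position; "tool_rot": TCP orientation; "force": force on the tool from outside, world axes, zero at the start; "moment": the same for the moment, N m; "gripper_width": opening from 0.0 (shut) to 1.0 (fully open).
Only numpy, scipy, OpenCV 4.12 (cv2) and the standard library are available. Lean on these libraries where they do the work, as an engineer would, in place of code of your own. Each camera call takes 0.05 s, during which the arm holds its last target.

## Working session

There is one attempt and no reset: what is moved stays moved. The work goes in short steps, Python scripts to look and compute and a tool call to move; the robot and the scene stay as the last step left them, time stands still between calls to the robot, and variables do not carry over. Pictures are saved under pics/ and viewed, and the job is handed in when it is done.

Besides the shell and the picture viewer there is one more tool, called after "Request:" by a JSON object that holds its "api" and its "payload", one argument or row to a line. send_rows: Moves the arm, as the interface text tells. Its arguments: {"type":"object","properties":{"plan":{"type":"array"}},"required":["plan"]}

```bash
mkdir -p pics; ls
python3 - <<'E'
from cell import *
import cv2,numpy as np
s=state(); print({k:np.round(v,3).tolist() for k,v in s.items()})
for n in ["scene","top","wrist"]:
    im=get_image(n); cv2.imwrite(f"pics/{n}0.png",im[:,:,::-1]); print(n,camera_info(n))
E
```

```text
pics
{'time_s': 0.0, 'joints': [74.17, 35.288, -0.722, 81.64, 0.465, 63.22, -2.314], 'joint_vel': [0.023, 0.058, -0.019, 0.066, -0.018, -0.011, 0.007], 'joint_torque': [0.0, -45.894, 0.209, -16.575, -0.061, 0.02, 0.0], 'tool_pos': [0.16, -0.629, 0.187], 'tool_rot': [[0.969, 0.247, -0.001], [0.247, -0.969, 0.002], [-0.0, -0.003, -1.0]], 'force': [-0.215, 0.131, 0.207], 'moment': [-0.015, 0.009, -0.024], 'gripper_width': 1.002}
scene {'K': array([[463.79400122,   0.        , 277.62898678],
       [  0.        , 463.79400122, 210.52565913],
       [  0.        ,   0.        ,   1.        ]]), 'rvec': array([ 1.067378  ,  2.17786253, -1.24667216]), 'tvec': array([ 0.44516784, -0.05603438,  1.71698044])}
top {'K': array([[477.7799588 ,   0.        , 277.02875558],
       [  0.        , 477.7799588 , 210.17535375],
       [  0.        ,   0.        ,   1.        ]]), 'rvec': array([ 2.17778558, -2.18277872,  0.11084625]), 'tvec': array([-0.11072437,  0.58157105,  1.27264266])}
wrist {'K': array([[325.1922621 ,   0.        , 281.37328058],
       [  0.        , 325.1922621 , 209.43465035],
       [  0.        ,   0.        ,   1.        ]]), 'hand_eye': array([[ 2.18346974e-04, -9.53248361e-01, -3.02187878e-01,
         8.50031463e-02],
       [ 9.99999926e-01,  1.12836030e-04,  3.66613637e-04,
         1.55244969e-04],
       [-3.15376168e-04, -3.02187936e-01,  9.53248316e-01,
        -1.96168574e-01],
       [ 0.00000000e+00,  0.00000000e+00,  0.00000000e+00,
         1.00000000e+00]])}
```

View pics/scene0.png

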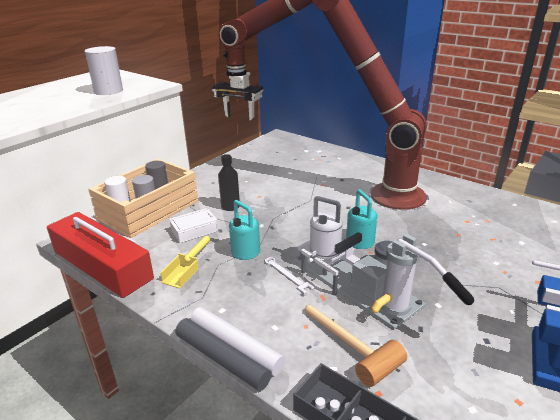

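View pics/top0.png

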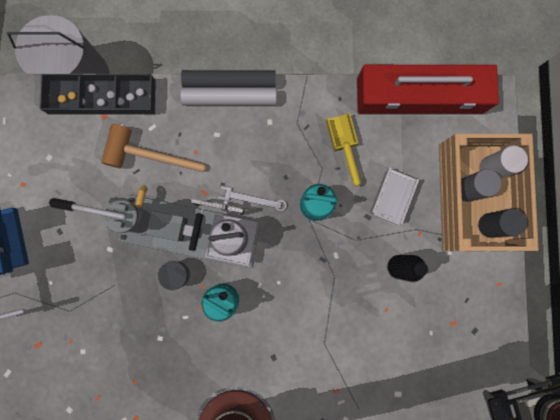

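View pics/wrist0.png

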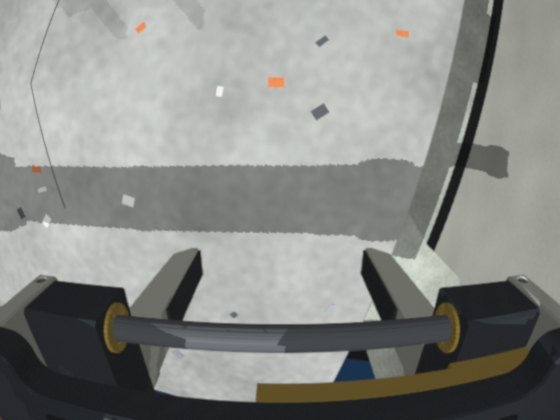

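```bash
cat > h.py <<'E'
from cell import *
import cv2,numpy as np
from scipy.optimize import least_squares
CI={n:camera_info(n) for n in ["scene","top","wrist"]}
def proj(n,P):
    P=np.atleast_2d(np.asarray(P,float)); c=CI[n]
    return cv2.projectPoints(P,c["rvec"],c["tvec"],c["K"],None)[0].reshape(-1,2)
def wristT(s):
    T=np.eye(4);T[:3,:3]=s["tool_rot"];T[:3,3]=s["tool_pos"];return T@CI["wrist"]["hand_eye"]
def wproj(T,P):
    P=np.atleast_2d(P);q=(P-T[:3,3])@T[:3,:3]
    K=CI["wrist"]["K"];r=np.linalg.norm(q[:,:2],axis=1);th=np.arctan2(r,q[:,2])
    return np.c_[K[0,2]+K[0,0]*th*q[:,0]/r,K[1,2]+K[1,1]*th*q[:,1]/r]
def ray(n,uv):
    c=CI[n];R=cv2.Rodrigues(c["rvec"])[0];d=R.T@np.linalg.inv(c["K"])@np.array([uv[0],uv[1],1.]);return -R.T@c["tvec"],d
def onz(n,uv,z):
    o,d=ray(n,uv);return o+d*(z-o[2])/d[2]
def tri(u,v):
    f=lambda P:np.r_[proj("scene",P)[0]-u,proj("top",P)[0]-v]
    r=least_squares(f,[0.5,0,0.1]);return r.x,np.abs(r.fun).max()
E
python3 - <<'E'
from h import *
get_image("scene");get_image("top")
for t in ["stand_top","can_handle","crossbar","pointer","index","pump","oil_can","bottle","grease_tin","wrench","scoop","tin_box","mallet"]:
    out={}
    for n in ["scene","top"]:
        r=tip_of(n,t); out[n]=[(np.round(d["uv"],1).tolist(),round(d["confidence"],2)) for d in r][:3]
    print(t,out)
    if out["scene"] and out["top"]:
        x,e=tri(np.array(out["scene"][0][0]),np.array(out["top"][0][0]));print("   ",x.round(4),round(e,1))
print(state()["time_s"])
E
```

```text
stand_top {'scene': [([325.5, 248.9], 0.85)], 'top': [([231.7, 239.0], 0.68)]}
    [0.5023 0.0092 0.0503] 0.2
can_handle {'scene': [([365.7, 197.8], 0.94), ([241.7, 205.7], 0.69), ([328.7, 203.4], 0.56)], 'top': [([319.7, 199.9], 0.69), ([213.0, 306.4], 0.68), ([222.6, 235.5], 0.63)]}
    [ 0.5085 -0.0988  0.1939] 71.5
crossbar {'scene': [([345.4, 243.0], 0.61)], 'top': [([197.1, 230.7], 0.8), ([225.4, 233.5], 0.34)]}
    [0.5228 0.0885 0.1163] 0.9
pointer {'scene': [([332.4, 259.6], 0.86)], 'top': [([203.9, 208.3], 0.63)]}
    [0.5798 0.0792 0.0899] 0.8
index {'scene': [([311.6, 253.4], 0.48)], 'top': [([222.8, 208.1], 0.5)]}
    [0.5844 0.0245 0.0892] 2.2
pump {'scene': [], 'top': [([165.8, 224.3], 0.72)]}
oil_can {'scene': [([243.2, 250.8], 0.92), ([324.2, 246.8], 0.81), ([193.0, 234.8], 0.7)], 'top': [([315.7, 205.4], 0.96), ([232.5, 238.0], 0.72), ([221.8, 298.3], 0.58)]}
    [ 0.5995 -0.2231 -0.0016] 1.5
bottle {'scene': [([228.4, 205.2], 0.55)], 'top': [([395.8, 264.1], 0.7)]}
    [ 0.4364 -0.4394  0.01  ] 1.6
grease_tin {'scene': [([386.0, 266.4], 0.53), ([347.2, 244.3], 0.51)], 'top': [([176.7, 271.4], 0.83), ([196.1, 232.2], 0.45)]}
    [0.4155 0.1631 0.0038] 0.4
wrench {'scene': [([194.7, 232.8], 0.74), ([286.3, 273.2], 0.58)], 'top': [([256.6, 197.5], 0.92)]}
    [ 0.6777 -0.1479  0.1215] 48.8
scoop {'scene': [([188.4, 268.1], 0.67), ([193.3, 233.7], 0.43), ([346.7, 242.1], 0.2)], 'top': [([345.6, 148.2], 0.83)]}
    [ 0.7596 -0.3063 -0.0074] 0.3
tin_box {'scene': [([196.7, 233.4], 0.9)], 'top': [([389.2, 193.3], 0.85)]}
    [ 0.6266 -0.4214  0.0008] 2.3
mallet {'scene': [([347.6, 343.1], 0.94), ([192.1, 233.9], 0.69)], 'top': [([345.9, 148.7], 0.15)]}
    [ 0.6403 -0.1182 -0.2798] 82.2
1.55
```

Run:
```python
import cv2
a=cv2.imread("pics/scene0.png");b=cv2.imread("pics/top0.png")
cv2.imwrite("pics/s_c.png",cv2.resize(a[170:330,250:480],None,fx=3.4,fy=3.4,interpolation=cv2.INTER_CUBIC))
cv2.imwrite("pics/t_c.png",cv2.resize(b[165:335,90:310],None,fx=3.5,fy=3.5,interpolation=cv2.INTER_CUBIC))
```

```text
(no output)
```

View pics/s_c.png

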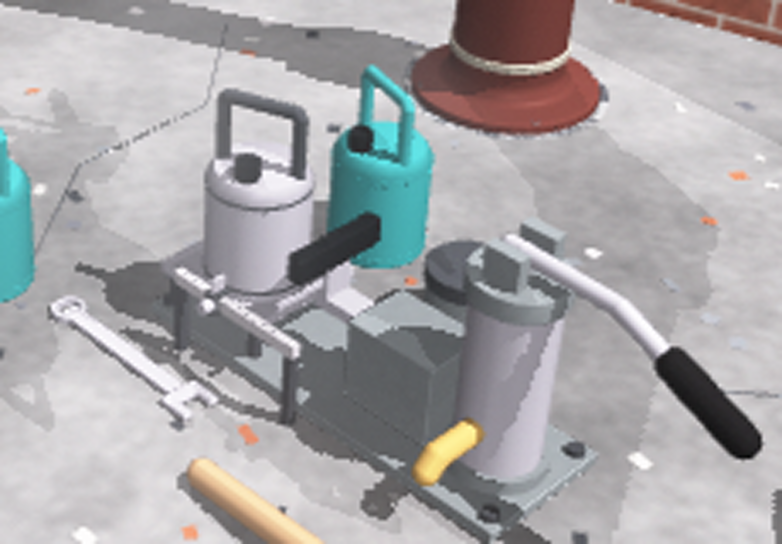

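View pics/t_c.png

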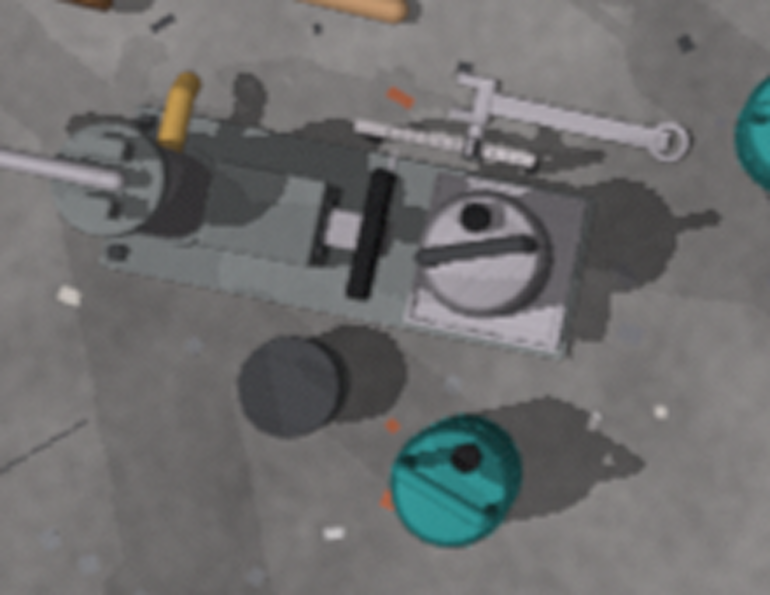

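```bash
cat >> h.py <<'E'
def pumpP(p,L):
    c,s=np.cos(p[2]),np.sin(p[2]);L=np.atleast_2d(L)
    return np.c_[p[0]+c*L[:,0]-s*L[:,1],p[1]+s*L[:,0]+c*L[:,1],L[:,2]]
E
python3 - <<'E'
from h import *
C=lambda u,v:(90+u/3.5-.36,165+v/3.5-.36)
S=lambda u,v:(250+u/3.4-.35,170+v/3.4-.35)
obs=[("scene",(0,-.186,.05),(325.5,248.9)),("top",(0,-.186,.05),(231.7,239)),("top",(0,-.1,.117),(197.1,230.7)),("scene",(0,-.1,.117),(345.4,243)),
("top",(0,0,0),(165.8,224.3)),("top",(-.048,-.1,.13),C(358,297)),("top",(.048,-.1,.13),C(384,172)),
("top",(-.058,-.244,.055),C(560,352)),("top",(-.058,-.128,.055),C(407,322)),("top",(.058,-.244,.055),C(588,197)),
("top",(.078,-.065,.08),C(357,125)),("top",(.078,-.2,.08),C(537,160)),
("scene",(.078,-.065,.08),S(296,350)),("scene",(.078,-.2,.08),S(178,270)),("scene",(.032,.03,.088),S(432,370)),
("top",(-.065,.12,.012),C(107,263))]
def f(p):
    return np.concatenate([proj(n,pumpP(p,L))[0]-uv for n,L,uv in obs])
r=least_squares(f,[.52,.19,-.2],loss="soft_l1",f_scale=2);print(r.x,np.degrees(r.x[2]))
for o,e in zip(obs,f(r.x).reshape(-1,2)):print(o[0],o[1],e.round(1))
p=r.x;np.save("pump.npy",p)
for n in ["scene","top"]:
    im=cv2.imread(f"pics/{n}0.png")
    def box(x0,x1,y0,y1,z0,z1,c):
        P=proj(n,pumpP(p,[(x,y,z) for x in(x0,x1) for y in(y0,y1) for z in(z0,z1)]))
        for i in range(8):
            for b in(1,2,4):
                if not i&b:cv2.line(im,tuple((P[i]*8).astype(int)),tuple((P[i|b]*8).astype(int)),c,1,cv2.LINE_AA,3)
    big=cv2.resize
    box(-.065,.065,-.25,.12,0,.012,(0,255,0));box(-.032,.032,-.055,.03,.012,.088,(0,0,255));box(.074,.082,-.2,-.065,.07,.08,(255,0,255));box(-.048,.048,-.108,-.092,.104,.13,(0,255,255));box(-.058,.058,-.244,-.128,.05,.055,(255,0,0))
    c=im[170:330,250:480] if n=="scene" else im[165:335,90:310]
    cv2.imwrite(f"pics/ov_{n}.png",cv2.resize(c,None,fx=3.4,fy=3.4,interpolation=cv2.INTER_CUBIC))
h,e=tri(np.array([328.7,203.4]),np.array([222.6,235.5]));print("handle",h,e)
print("handle ends top z=.215",onz("top",C(420,257),.215),onz("top",C(535,243),.215))
L=np.array([[.5798,.0792],[.5844,.0245]]);c,s=np.cos(p[2]),np.sin(p[2]);print((L-p[:2])@np.array([[c,-s],[s,c]]))
E
```

```text
[ 0.54079688  0.18960776 -0.20375297] -11.674185349299252
scene (0, -0.186, 0.05) [-0.9  0. ]
top (0, -0.186, 0.05) [ 0.5 -0.2]
top (0, -0.1, 0.117) [-0.6  0.4]
scene (0, -0.1, 0.117) [ 2.4 -0.3]
top (0, 0, 0) [1.9 1.6]
top (-0.048, -0.1, 0.13) [-0.4  0.3]
top (0.048, -0.1, 0.13) [ 0.5 -1.7]
top (-0.058, -0.244, 0.055) [-0.6 -0.4]
top (-0.058, -0.128, 0.055) [-0.  -0.7]
top (0.058, -0.244, 0.055) [0.3 0.7]
top (0.078, -0.065, 0.08) [ 0.4 -0.5]
top (0.078, -0.2, 0.08) [-0.3 -0.2]
scene (0.078, -0.065, 0.08) [-0.2 -1.1]
scene (0.078, -0.2, 0.08) [-0.3 -0.2]
scene (0.032, 0.03, 0.088) [-0.1  0.6]
top (-0.065, 0.12, 0.012) [-1.7  0.4]
handle [0.50596451 0.01671786 0.20802617] 0.003902386771642341
handle ends top z=.215 [0.49984856 0.04584091 0.215     ] [ 0.50890351 -0.02993825  0.215     ]
[[ 0.06053689 -0.10023174]
 [ 0.07611006 -0.15286943]]
```

```bash
cat >> h.py <<'E'
def plan(target,ang,N,zfirst=None):
    """target TCP xyz, tool-y world angle (deg), N rows. prints rows"""
    s=state();p=np.array(s["tool_pos"]);R=np.array(s["tool_rot"]);a=np.degrees(np.arctan2(R[1,1],R[0,1]))
    d=(ang-a+180)%360-180
    print("cur",p.round(4),round(a,2),"width",round(s["gripper_width"],3),"t",round(s["time_s"],2),"F",np.round(s["force"],1))
    step=(np.array(target)-p)/N
    for i in range(N):
        ai=np.radians(a+d*i/N);y=np.array([np.cos(ai),np.sin(ai),0]);z=np.array([0,0,-1.]);x=np.cross(y,z)
        print({"tx":round(step@x/.05,3),"ty":round(step@y/.05,3),"tz":round(step@z/.05,3),"turn":round(-d/N/6,3)})
E
python3 -c "
from h import *
plan((.16,-.629,.35),-75.7,4)
plan((.43,-.10,.35),6.8,14)"
```

```text
cur [ 0.1607 -0.6298  0.188 ] -75.68 width 0.997 t 1.55 F [-0.1  0.2  0.7]
{'tx': np.float64(-0.002), 'ty': np.float64(-0.005), 'tz': np.float64(-0.81), 'turn': np.float64(0.001)}
{'tx': np.float64(-0.002), 'ty': np.float64(-0.005), 'tz': np.float64(-0.81), 'turn': np.float64(0.001)}
{'tx': np.float64(-0.002), 'ty': np.float64(-0.005), 'tz': np.float64(-0.81), 'turn': np.float64(0.001)}
{'tx': np.float64(-0.002), 'ty': np.float64(-0.005), 'tz': np.float64(-0.81), 'turn': np.float64(0.001)}
cur [ 0.1607 -0.6298  0.188 ] -75.68 width 0.997 t 1.55 F [-0.1  0.2  0.7]
{'tx': np.float64(0.56), 'ty': np.float64(-0.638), 'tz': np.float64(-0.231), 'turn': np.float64(-0.982)}
{'tx': np.float64(0.622), 'ty': np.float64(-0.577), 'tz': np.float64(-0.231), 'turn': np.float64(-0.982)}
{'tx': np.float64(0.678), 'ty': np.float64(-0.51), 'tz': np.float64(-0.231), 'turn': np.float64(-0.982)}
{'tx': np.float64(0.727), 'ty': np.float64(-0.438), 'tz': np.float64(-0.231), 'turn': np.float64(-0.982)}
{'tx': np.float64(0.768), 'ty': np.float64(-0.361), 'tz': np.float64(-0.231), 'turn': np.float64(-0.982)}
{'
[... 244 characters left out ...]
float64(-0.111), 'tz': np.float64(-0.231), 'turn': np.float64(-0.982)}
{'tx': np.float64(0.849), 'ty': np.float64(-0.024), 'tz': np.float64(-0.231), 'turn': np.float64(-0.982)}
{'tx': np.float64(0.847), 'ty': np.float64(0.063), 'tz': np.float64(-0.231), 'turn': np.float64(-0.982)}
{'tx': np.float64(0.836), 'ty': np.float64(0.15), 'tz': np.float64(-0.231), 'turn': np.float64(-0.982)}
{'tx': np.float64(0.816), 'ty': np.float64(0.235), 'tz': np.float64(-0.231), 'turn': np.float64(-0.982)}
{'tx': np.float64(0.787), 'ty': np.float64(0.318), 'tz': np.float64(-0.231), 'turn': np.float64(-0.982)}
{'tx': np.float64(0.751), 'ty': np.float64(0.397), 'tz': np.float64(-0.231), 'turn': np.float64(-0.982)}
```

Request:
{"api": "send_rows", "payload": {
  "plan": [
    {"tz":-0.7,"tx":0.3},
    {"tx":0.6,"ty":-0.5,"tz":-0.7,"turn":-1},
    {"tx":0.65,"ty":-0.5,"tz":-0.7,"turn":-1},
    {"tx":0.8,"ty":-0.4,"tz":-0.6,"turn":-1},
    {"tx":0.85,"ty":-0.3,"tz":-0.4,"turn":-1}
  ]
}}

```text
invalid input at $.plan[0]: expected keys grip, tx, ty, tz, turn
```

Request:
{"api": "send_rows", "payload": {
  "plan": [
    {"tx":0.95,"ty":-0.2,"turn":-1},
    {"tx":1,"ty":-0.1,"turn":-1},
    {"tx":1,"turn":-1},
    {"tx":1,"turn":-1},
    {"tx":1,"ty":0.1,"turn":-1}
  ]
}}

```text
invalid input at $.plan[0]: expected keys grip, tx, ty, tz, turn
```

```bash
python3 -c "
from h import *
plan((.505,-.03,.33),6.8,5)"
```

```text
cur [ 0.1607 -0.6298  0.188 ] -75.68 width 0.997 t 1.55 F [-0.1  0.2  0.7]
{'tx': np.float64(1.928), 'ty': np.float64(-1.984), 'tz': np.float64(-0.568), 'turn': np.float64(-2.749)}
{'tx': np.float64(2.412), 'ty': np.float64(-1.355), 'tz': np.float64(-0.568), 'turn': np.float64(-2.749)}
{'tx': np.float64(2.697), 'ty': np.float64(-0.614), 'tz': np.float64(-0.568), 'turn': np.float64(-2.749)}
{'tx': np.float64(2.761), 'ty': np.float64(0.177), 'tz': np.float64(-0.568), 'turn': np.float64(-2.749)}
{'tx': np.float64(2.597), 'ty': np.float64(0.953), 'tz': np.float64(-0.568), 'turn': np.float64(-2.749)}
```

All keys are required.

Request:
{"api": "send_rows", "payload": {
  "plan": [
    {"grip":0,"tz":-0.7,"tx":0.3,"ty":0,"turn":0},
    {"grip":0,"tx":0.6,"ty":-0.5,"tz":-0.7,"turn":-1},
    {"grip":0,"tx":0.65,"ty":-0.5,"tz":-0.7,"turn":-1},
    {"grip":0,"tx":0.8,"ty":-0.4,"tz":-0.6,"turn":-1},
    {"grip":0,"tx":0.85,"ty":-0.3,"tz":-0.4,"turn":-1}
  ]
}}

```text
time_s: 2.17
tool_pos: [0.2758, -0.4879, 0.3449]
tool_rot: [[0.783, 0.622, 0.001], [0.622, -0.783, -0.002], [-0.0, 0.003, -1.0]]
force: [1.2, 0.3, -0.5]
gripper_width: 0.997
```

Request:
{"api": "send_rows", "payload": {
  "plan": [
    {"grip":0,"tx":0.95,"ty":-0.2,"tz":0,"turn":-1},
    {"grip":0,"tx":1,"ty":-0.1,"tz":0,"turn":-1},
    {"grip":0,"tx":1,"ty":0,"tz":0,"turn":-1},
    {"grip":0,"tx":1,"ty":0,"tz":0,"turn":-1},
    {"grip":0,"tx":1,"ty":0.1,"tz":0,"turn":-1}
  ]
}}

```text
time_s: 2.8
tool_pos: [0.4262, -0.2895, 0.3432]
tool_rot: [[0.367, 0.93, 0.0], [0.93, -0.367, -0.0], [-0.0, 0.001, -1.0]]
force: [0.6, -0.6, 0.3]
gripper_width: 0.996
```

```bash
python3 -c "
from h import *
plan((.505,-.03,.33),6.8,5)"
```

```text
cur [ 0.4262 -0.2895  0.3432] -21.5 width 0.996 t 2.8 F [ 0.6 -0.6  0.3]
{'tx': np.float64(1.081), 'ty': np.float64(-0.087), 'tz': np.float64(0.053), 'turn': np.float64(-0.943)}
{'tx': np.float64(1.085), 'ty': np.float64(0.02), 'tz': np.float64(0.053), 'turn': np.float64(-0.943)}
{'tx': np.float64(1.077), 'ty': np.float64(0.127), 'tz': np.float64(0.053), 'turn': np.float64(-0.943)}
{'tx': np.float64(1.06), 'ty': np.float64(0.232), 'tz': np.float64(0.053), 'turn': np.float64(-0.943)}
{'tx': np.float64(1.032), 'ty': np.float64(0.336), 'tz': np.float64(0.053), 'turn': np.float64(-0.943)}
```

Request:
{"api": "send_rows", "payload": {
  "plan": [
    {"grip":0,"tx":1,"ty":-0.09,"tz":0,"turn":-0.95},
    {"grip":0,"tx":1,"ty":0,"tz":0,"turn":-0.95},
    {"grip":0,"tx":1,"ty":0.1,"tz":0,"turn":-0.95},
    {"grip":0,"tx":1,"ty":0.2,"tz":0,"turn":-0.95},
    {"grip":0,"tx":0.8,"ty":0.3,"tz":0,"turn":-0.92}
  ]
}}

```text
time_s: 3.42
tool_pos: [0.4958, -0.0549, 0.3434]
tool_rot: [[-0.12, 0.993, 0.001], [0.993, 0.12, -0.0], [-0.0, 0.001, -1.0]]
force: [-0.6, -0.4, -0.6]
gripper_width: 0.998
```

Request:
{"api": "send_rows", "payload": {
  "plan": [
    {"grip":0,"tx":0,"ty":0,"tz":0,"turn":0},
    {"grip":0,"tx":0,"ty":0,"tz":0,"turn":0}
  ]
}}

```text
time_s: 3.68
tool_pos: [0.4954, -0.0582, 0.3429]
tool_rot: [[-0.114, 0.994, -0.0], [0.994, 0.114, -0.001], [-0.001, -0.001, -1.0]]
force: [0.1, -1.4, 0.1]
gripper_width: 0.999
```

Run:
```python
from h import *
s=state();im=get_image("wrist");cv2.imwrite("pics/w1.png",im[:,:,::-1])
T=wristT(s);print(s["tool_pos"],s["time_s"])
for t in ["can_handle","oil_can","index","pointer","crossbar"]:
    print(t,[(np.round(d["uv"],1).tolist(),round(d["confidence"],2)) for d in tip_of("wrist",t)][:3])
p=np.load("pump.npy")
print("pred handle",wproj(T,[.5045,.008,.215]),"stand",wproj(T,pumpP(p,[0,-.186,.05])),"cross",wproj(T,pumpP(p,[0,-.1,.117])),"ptr",wproj(T,pumpP(p,[.0605,-.1,.09])))
```

```text
[ 0.49535363 -0.0582098   0.34289397] 3.675
can_handle [([159.6, 94.6], 0.78), ([340.2, 302.6], 0.62), ([296.9, 129.7], 0.59)]
oil_can [([293.5, 124.7], 0.86), ([199.0, 98.0], 0.55)]
index [([348.1, 116.9], 0.69)]
pointer [([354.6, 78.9], 0.55)]
crossbar [([314.4, 62.2], 0.72)]
pred handle [[297.94388206 129.37731207]] stand [[291.5856305  122.87345113]] cross [[314.41202909  62.85039495]] ptr [[353.91941188  80.77524029]]
```

View pics/w1.png

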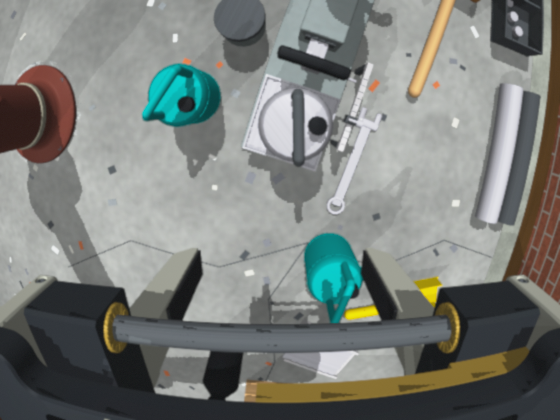

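Request:
{"api": "send_rows", "payload": {
  "plan": [
    {"grip":0,"tx":0.65,"ty":0.17,"tz":0.3,"turn":0},
    {"grip":0,"tx":0.65,"ty":0.17,"tz":0.5,"turn":0},
    {"grip":0,"tx":0,"ty":0,"tz":0.4,"turn":0},
    {"grip":0,"tx":0,"ty":0,"tz":0,"turn":0}
  ]
}}

```text
time_s: 4.47
tool_pos: [0.504, 0.009, 0.2818]
tool_rot: [[-0.115, 0.993, -0.003], [0.993, 0.115, -0.0], [-0.0, -0.003, -1.0]]
force: [0.5, -0.2, 0.4]
gripper_width: 1.003
```

Run:
```python
from h import *
s=state();im=get_image("wrist");cv2.imwrite("pics/w2.png",im[:,:,::-1])
T=wristT(s);print(s["tool_pos"],s["time_s"],s["tool_rot"])
for t in ["can_handle","oil_can"]:
    print(t,[(np.round(d["uv"],1).tolist(),round(d["confidence"],2)) for d in tip_of("wrist",t)][:3])
print("pred handle",wproj(T,[.5045,.008,.215]))
plan((.5045,.008,.197),6.8,2)
```

```text
[0.50395105 0.00895381 0.28176841] 4.475 [[-1.15269324e-01  9.93328323e-01 -3.43885394e-03]
 [ 9.93334276e-01  1.15268593e-01 -4.10593398e-04]
 [-1.14621964e-05 -3.46326032e-03 -9.99994003e-01]]
can_handle [([279.7, 209.7], 0.94), ([331.6, 368.8], 0.7), ([127.2, 155.3], 0.69)]
oil_can [([279.2, 174.9], 0.98), ([175.3, 137.7], 0.94), ([319.2, 302.1], 0.9)]
pred handle [[281.74092417 211.87011757]]
cur [0.5056 0.0089 0.2839] 6.55 width 0.997 t 4.62 F [ 0.4 -0.7 -0.1]
{'tx': np.float64(-0.008), 'ty': np.float64(-0.012), 'tz': np.float64(0.869), 'turn': np.float64(-0.021)}
{'tx': np.float64(-0.008), 'ty': np.float64(-0.012), 'tz': np.float64(0.869), 'turn': np.float64(-0.021)}
```

View pics/w2.png

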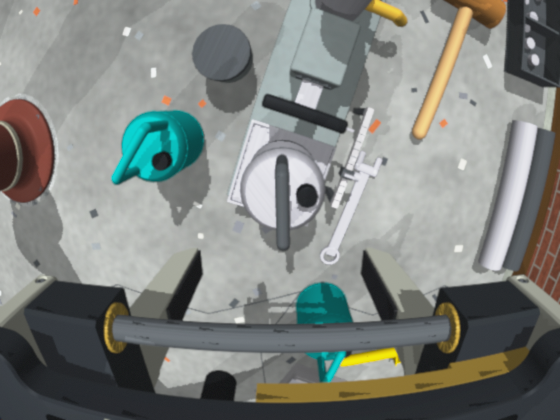

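Request:
{"api": "send_rows", "payload": {
  "plan": [
    {"grip":0,"tx":0,"ty":0,"tz":0.8,"turn":0},
    {"grip":0,"tx":0,"ty":0,"tz":0.7,"turn":0},
    {"grip":0,"tx":0,"ty":0,"tz":0.2,"turn":0},
    {"grip":1,"tx":0,"ty":0,"tz":0,"turn":0},
    {"grip":1,"tx":0,"ty":0,"tz":0,"turn":0}
  ]
}}

```text
time_s: 5.25
tool_pos: [0.5062, 0.0097, 0.1996]
tool_rot: [[-0.115, 0.993, 0.003], [0.993, 0.115, 0.0], [-0.0, 0.003, -1.0]]
force: [-0.5, 0.1, -0.3]
gripper_width: 0.835
```

Request:
{"api": "send_rows", "payload": {
  "plan": [
    {"grip":1,"tx":0,"ty":0,"tz":0,"turn":0},
    {"grip":1,"tx":0,"ty":0,"tz":0,"turn":0},
    {"grip":1,"tx":0,"ty":0,"tz":0,"turn":0},
    {"grip":1,"tx":0,"ty":0,"tz":0,"turn":0}
  ]
}}

```text
time_s: 5.75
tool_pos: [0.505, 0.0095, 0.1981]
tool_rot: [[-0.116, 0.993, 0.0], [0.993, 0.116, 0.0], [0.0, 0.0, -1.0]]
force: [-0.5, -0.0, -0.4]
gripper_width: 0.405
```

Run:
```python
from h import *
s=state();im=get_image("wrist");cv2.imwrite("pics/w3.png",im[:,:,::-1])
print(s["tool_pos"],s["time_s"],s["gripper_width"],s["force"])
p=np.load("pump.npy");print("place",pumpP(p,[0,-.315,0]))
```

```text
[0.50498975 0.00950468 0.19805342] 5.75 0.4048193698107364 [-0.48770354 -0.02521184 -0.36666776]
place [[ 0.47705786 -0.11887618  0.        ]]
```

View pics/w3.png

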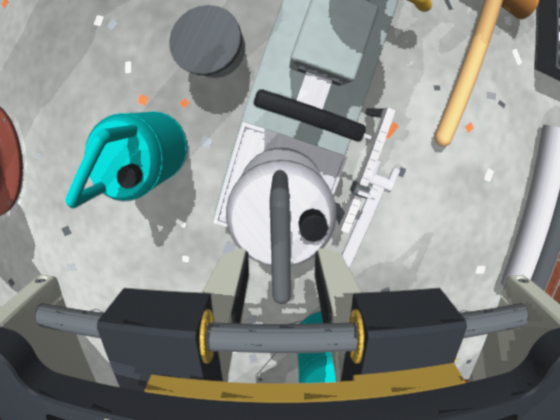

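Request:
{"api": "send_rows", "payload": {
  "plan": [
    {"grip":1,"tx":0,"ty":0,"tz":0,"turn":0},
    {"grip":1,"tx":0,"ty":0,"tz":0,"turn":0},
    {"grip":1,"tx":0,"ty":0,"tz":0,"turn":0},
    {"grip":1,"tx":0,"ty":0,"tz":0,"turn":0}
  ]
}}

```text
time_s: 6.3
tool_pos: [0.5049, 0.0095, 0.198]
tool_rot: [[-0.116, 0.993, -0.0], [0.993, 0.116, 0.0], [0.0, -0.0, -1.0]]
force: [0.2, -0.2, -0.2]
gripper_width: 0.006
```

Request:
{"api": "send_rows", "payload": {
  "plan": [
    {"grip":1,"tx":0,"ty":0,"tz":0,"turn":0},
    {"grip":1,"tx":0,"ty":0,"tz":-0.1,"turn":0},
    {"grip":1,"tx":0,"ty":0,"tz":-0.3,"turn":0},
    {"grip":1,"tx":0,"ty":0,"tz":-0.4,"turn":0}
  ]
}}

```text
time_s: 6.8
tool_pos: [0.505, 0.0096, 0.2391]
tool_rot: [[-0.116, 0.993, 0.0], [0.993, 0.116, 0.0], [0.0, 0.0, -1.0]]
force: [0.5, -0.0, 0.5]
gripper_width: 0.005
```

Run:
```python
from h import *
for n in ["scene","top","wrist"]:
    im=get_image(n);cv2.imwrite(f"pics/{n}4.png",im[:,:,::-1])
    if n=="scene": cv2.imwrite("pics/s4c.png",cv2.resize(im[150:300,250:400,::-1],None,fx=4,fy=4))
```

```text
(no output)
```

View pics/s4c.png

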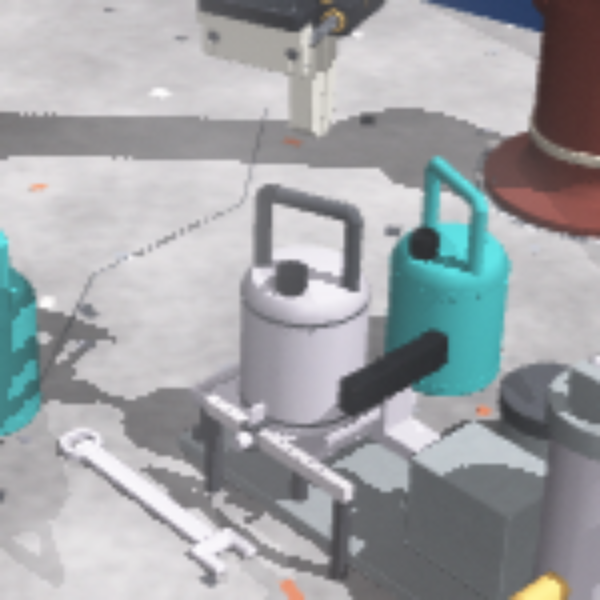

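View pics/wrist4.png

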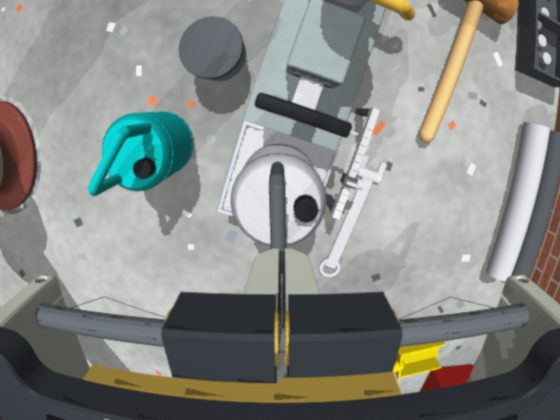

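Run:
```python
from h import *
s=state();T=wristT(s);t=np.array(s["tool_pos"]);print(t)
print("scene tcp",proj("scene",t),"top",proj("top",t),"wrist tcp",wproj(T,t))
print("handle scene/top/wrist",proj("scene",[.5045,.008,.215]),proj("top",[.5045,.008,.215]),wproj(T,np.array([.5045,.008,.215])))
```

```text
[0.5059791  0.00977317 0.23954003]
scene tcp [[326.94258048 192.54077677]] top [[224.24430503 234.96290828]] wrist tcp [[280.76886283 241.86727895]]
handle scene/top/wrist [[326.3923092  200.02394693]] [[226.0602256  236.01342691]] [[278.42961925 230.54588387]]
```

View pics/top4.png

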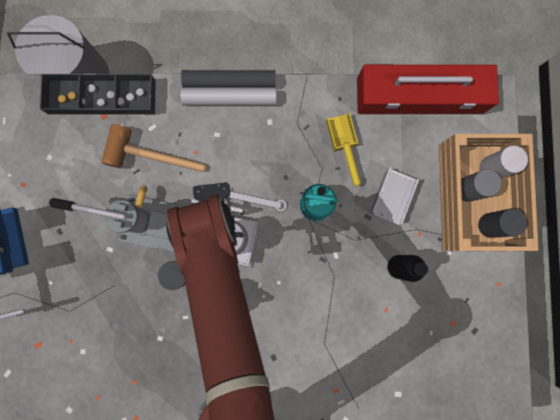

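Run:
```python
from h import *
s=state();T=wristT(s);t=np.array(s["tool_pos"]);R=np.array(s["tool_rot"])
for d in [0,.01,.02,.03,.04]: print(d,wproj(T,t-R[:,2]*d),proj("scene",t-R[:,2]*d))
print("start tcp",proj("scene",[[.161,-.63,.188],[.161+.247*.0465,-.63-.969*.0465,.188],[.161-.247*.0465,-.63+.969*.0465,.188]]))
a=cv2.imread("pics/scene0.png");cv2.imwrite("pics/s0g.png",cv2.resize(a[60:140,190:290],None,fx=6,fy=6))
b=cv2.imread("pics/wrist4.png");cv2.imwrite("pics/w4g.png",cv2.resize(b[150:300,200:360],None,fx=4,fy=4))
```

```text
0 [[280.76886283 241.86727895]] [[326.94258048 192.54077677]]
0.01 [[280.73028823 248.1562278 ]] [[327.0751063  189.27399391]]
0.02 [[280.68823299 255.03153258]] [[327.20872591 185.98024861]]
0.03 [[280.64224789 262.57210696]] [[327.34345293 182.65920569]]
0.04 [[280.59181353 270.87000062]] [[327.47930118 179.31052436]]
start tcp [[239.58892463 124.64976972]
 [229.41649308 123.17890591]
 [249.94705198 126.14748387]]
```

View pics/s0g.png

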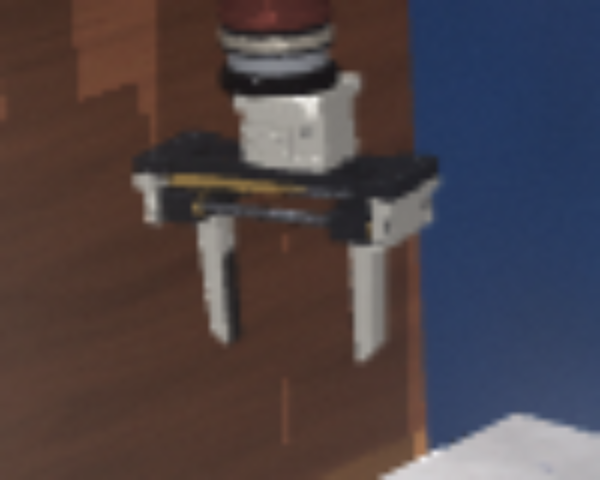

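View pics/w4g.png

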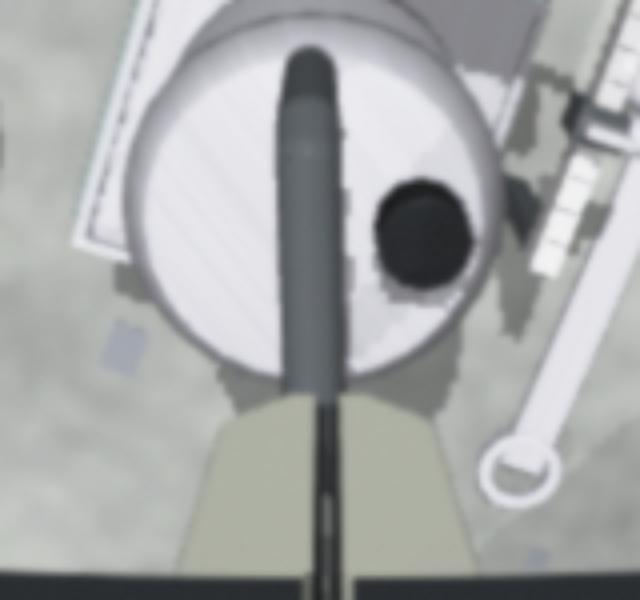

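Request:
{"api": "send_rows", "payload": {
  "plan": [
    {"grip":0.3,"tx":0,"ty":-0.02,"tz":0,"turn":0},
    {"grip":0.3,"tx":0,"ty":0,"tz":0,"turn":0},
    {"grip":0.3,"tx":0,"ty":0,"tz":0,"turn":0},
    {"grip":0.3,"tx":0,"ty":0,"tz":0,"turn":0},
    {"grip":0.3,"tx":0,"ty":0,"tz":0,"turn":0}
  ]
}}

```text
time_s: 7.58
tool_pos: [0.5039, 0.0094, 0.2379]
tool_rot: [[-0.116, 0.993, -0.0], [0.993, 0.116, 0.0], [0.0, -0.0, -1.0]]
force: [-0.3, -0.8, -0.6]
gripper_width: 0.495
```

Request:
{"api": "send_rows", "payload": {
  "plan": [
    {"grip":0.3,"tx":0,"ty":0,"tz":0,"turn":0},
    {"grip":0.3,"tx":0,"ty":0,"tz":0.1,"turn":0},
    {"grip":0.3,"tx":0,"ty":0,"tz":0.2,"turn":0}
  ]
}}

```text
time_s: 7.95
tool_pos: [0.5041, 0.0094, 0.2227]
tool_rot: [[-0.115, 0.993, 0.001], [0.993, 0.115, 0.0], [-0.0, 0.001, -1.0]]
force: [-0.1, -0.8, 0.2]
gripper_width: 0.699
```

Request:
{"api": "send_rows", "payload": {
  "plan": [
    {"grip":0.3,"tx":-0.02,"ty":0,"tz":0.4,"turn":0},
    {"grip":0.3,"tx":0,"ty":0,"tz":0.4,"turn":0},
    {"grip":0.3,"tx":0,"ty":0,"tz":0.28,"turn":0},
    {"grip":0.3,"tx":0,"ty":0,"tz":0,"turn":0}
  ]
}}

```text
time_s: 8.45
tool_pos: [0.5032, 0.0083, 0.1678]
tool_rot: [[-0.116, 0.993, -0.003], [0.993, 0.116, 0.0], [0.0, -0.003, -1.0]]
force: [0.8, -0.4, 0.4]
gripper_width: 0.7
```

Run:
```python
from h import *
s=state();print(s["tool_pos"],s["force"],s["gripper_width"],s["time_s"])
im=get_image("scene");cv2.imwrite("pics/s5c.png",cv2.resize(im[150:300,250:400,::-1],None,fx=4,fy=4))
```

```text
[0.50321355 0.00831436 0.16780549] [ 0.83103654 -0.35511426  0.43473057] 0.6997073680625351 8.45
```

View pics/s5c.png

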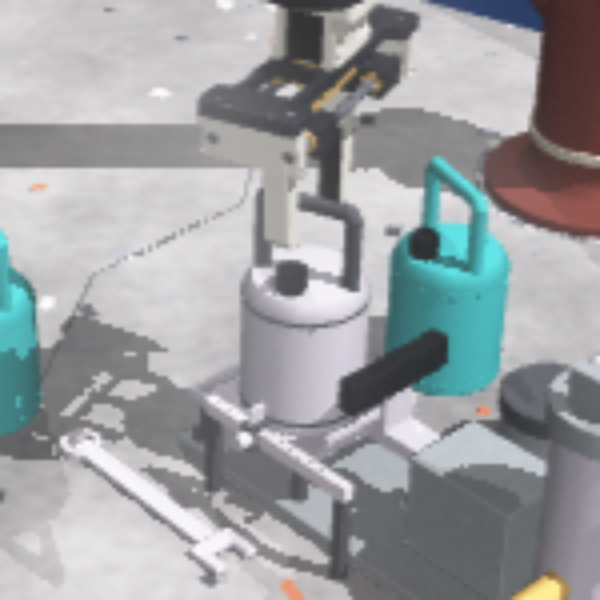

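Request:
{"api": "send_rows", "payload": {
  "plan": [
    {"grip":1,"tx":0,"ty":0,"tz":0,"turn":0},
    {"grip":1,"tx":0,"ty":0,"tz":0,"turn":0},
    {"grip":1,"tx":0,"ty":0,"tz":0,"turn":0},
    {"grip":1,"tx":0,"ty":0,"tz":0,"turn":0},
    {"grip":1,"tx":0,"ty":0,"tz":0,"turn":0}
  ]
}}

```text
time_s: 9.12
tool_pos: [0.5041, 0.0084, 0.169]
tool_rot: [[-0.115, 0.993, 0.0], [0.993, 0.115, 0.0], [0.0, 0.0, -1.0]]
force: [-0.0, -0.8, 0.1]
gripper_width: 0.211
```

Request:
{"api": "send_rows", "payload": {
  "plan": [
    {"grip":1,"tx":0,"ty":0,"tz":0,"turn":0},
    {"grip":1,"tx":0,"ty":0,"tz":0,"turn":0}
  ]
}}

```text
time_s: 9.38
tool_pos: [0.5044, 0.0083, 0.169]
tool_rot: [[-0.116, 0.993, 0.001], [0.993, 0.116, 0.0], [-0.0, 0.001, -1.0]]
force: [-0.1, -0.7, -0.2]
gripper_width: 0.121
```

Request:
{"api": "send_rows", "payload": {
  "plan": [
    {"grip":1,"tx":0,"ty":0,"tz":0,"turn":0},
    {"grip":1,"tx":0,"ty":0,"tz":-0.1,"turn":0},
    {"grip":1,"tx":0,"ty":0,"tz":-0.3,"turn":0},
    {"grip":1,"tx":0,"ty":0,"tz":-0.4,"turn":0},
    {"grip":1,"tx":0,"ty":0,"tz":0,"turn":0}
  ]
}}

```text
time_s: 10.0
tool_pos: [0.505, 0.0088, 0.2104]
tool_rot: [[-0.116, 0.993, 0.003], [0.993, 0.116, 0.0], [0.0, 0.003, -1.0]]
force: [0.2, -0.2, -9.5]
gripper_width: 0.117
```

Run:
```python
from h import *
s=state();print(s["tool_pos"],s["force"],s["gripper_width"],s["time_s"])
im=get_image("scene");cv2.imwrite("pics/s6c.png",cv2.resize(im[150:300,250:400,::-1],None,fx=4,fy=4))
p=np.load("pump.npy");print(pumpP(p,[[0,-.31,0],[.01,-.31,0]]))
plan((.478,-.114,.212),6.8,5)
for t in ["index","pointer"]:
    print([(np.round(d["uv"],1).tolist(),round(d["confidence"],2)) for d in tip_of("scene",t)][:3])
```

```text
[0.50496743 0.00879312 0.21040801] [ 0.15562053 -0.1988865  -9.49773923] 0.11710608377654365 10.0
[[ 0.47806959 -0.11397961  0.        ]
 [ 0.48786273 -0.11600307  0.        ]]
cur [0.5043 0.0086 0.2094] 6.63 width 0.118 t 10.05 F [ 0.2  0.5 -8.5]
{'tx': np.float64(-0.475), 'ty': np.float64(-0.161), 'tz': np.float64(-0.01), 'turn': np.float64(-0.006)}
{'tx': np.float64(-0.475), 'ty': np.float64(-0.161), 'tz': np.float64(-0.01), 'turn': np.float64(-0.006)}
{'tx': np.float64(-0.475), 'ty': np.float64(-0.162), 'tz': np.float64(-0.01), 'turn': np.float64(-0.006)}
{'tx': np.float64(-0.474), 'ty': np.float64(-0.162), 'tz': np.float64(-0.01), 'turn': np.float64(-0.006)}
{'tx': np.float64(-0.474), 'ty': np.float64(-0.162), 'tz': np.float64(-0.01), 'turn': np.float64(-0.006)}
[([315.9, 253.9], 0.63)]
[([334.7, 262.2], 0.86)]
```

View pics/s6c.png

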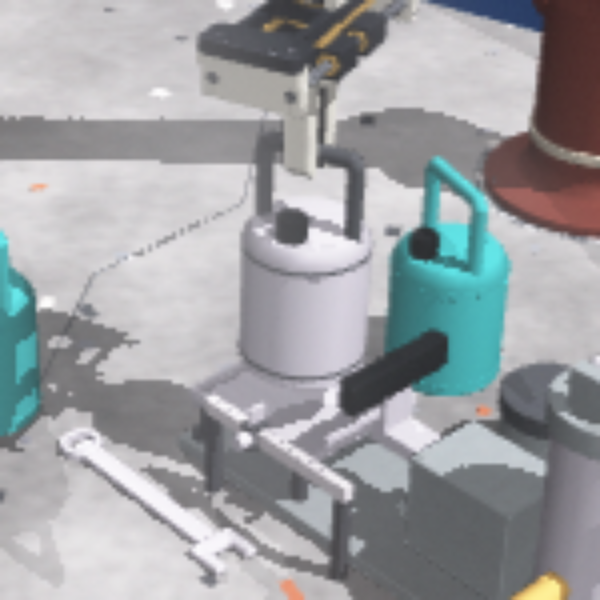

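Request:
{"api": "send_rows", "payload": {
  "plan": [
    {"grip":1,"tx":-0.25,"ty":-0.08,"tz":0,"turn":0},
    {"grip":1,"tx":-0.6,"ty":-0.2,"tz":0,"turn":0},
    {"grip":1,"tx":-0.75,"ty":-0.26,"tz":0,"turn":0},
    {"grip":1,"tx":-0.55,"ty":-0.2,"tz":0,"turn":0},
    {"grip":1,"tx":-0.25,"ty":-0.08,"tz":0,"turn":0}
  ]
}}

```text
time_s: 10.78
tool_pos: [0.4756, -0.119, 0.2082]
tool_rot: [[-0.111, 0.994, -0.003], [0.994, 0.111, -0.002], [-0.001, -0.003, -1.0]]
force: [0.8, -0.1, -8.3]
gripper_width: 0.121
```

Request:
{"api": "send_rows", "payload": {
  "plan": [
    {"grip":1,"tx":-0.03,"ty":0,"tz":0.1,"turn":0},
    {"grip":1,"tx":0,"ty":0,"tz":0.4,"turn":0},
    {"grip":1,"tx":0,"ty":0,"tz":0.5,"turn":0},
    {"grip":1,"tx":0,"ty":0,"tz":0.4,"turn":0},
    {"grip":1,"tx":0,"ty":0,"tz":0.15,"turn":0}
  ]
}}

```text
time_s: 11.4
tool_pos: [0.477, -0.1149, 0.1303]
tool_rot: [[-0.118, 0.993, -0.002], [0.993, 0.118, 0.002], [0.002, -0.002, -1.0]]
force: [0.4, 0.6, -8.3]
gripper_width: 0.118
```

Run:
```python
from h import *
s=state();print(s["tool_pos"],s["force"],s["gripper_width"],s["time_s"])
im=get_image("scene");cv2.imwrite("pics/s7c.png",cv2.resize(im[170:300,240:400,::-1],None,fx=4,fy=4))
```

```text
[ 0.47703499 -0.11488701  0.13026912] [ 0.36695234  0.55042058 -8.28493973] 0.11769167781350648 11.4
```

View pics/s7c.png

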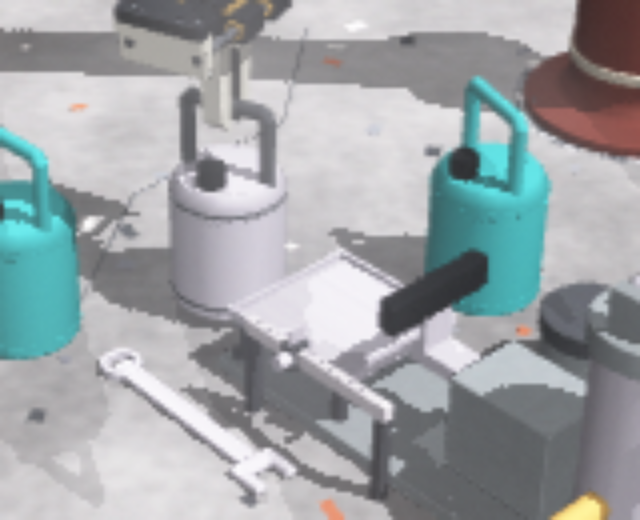

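Request:
{"api": "send_rows", "payload": {
  "plan": [
    {"grip":1,"tx":0,"ty":0,"tz":0.08,"turn":0},
    {"grip":1,"tx":0,"ty":0,"tz":0.06,"turn":0},
    {"grip":1,"tx":0,"ty":0,"tz":0.03,"turn":0},
    {"grip":1,"tx":0,"ty":0,"tz":0,"turn":0}
  ]
}}

```text
time_s: 11.95
tool_pos: [0.4774, -0.1171, 0.1232]
tool_rot: [[-0.115, 0.993, 0.0], [0.993, 0.115, -0.0], [-0.0, 0.0, -1.0]]
force: [-0.4, -0.0, -7.7]
gripper_width: 0.119
```

Request:
{"api": "send_rows", "payload": {
  "plan": [
    {"grip":1,"tx":0,"ty":0,"tz":0.04,"turn":0},
    {"grip":1,"tx":0,"ty":0,"tz":0.03,"turn":0},
    {"grip":1,"tx":0,"ty":0,"tz":0,"turn":0}
  ]
}}

```text
time_s: 12.32
tool_pos: [0.4772, -0.117, 0.1193]
tool_rot: [[-0.115, 0.993, -0.0], [0.993, 0.115, 0.0], [0.0, -0.0, -1.0]]
force: [0.7, -0.3, -8.5]
gripper_width: 0.121
```

Request:
{"api": "send_rows", "payload": {
  "plan": [
    {"grip":1,"tx":0,"ty":0,"tz":0.03,"turn":0},
    {"grip":1,"tx":0,"ty":0,"tz":0,"turn":0}
  ]
}}

```text
time_s: 12.58
tool_pos: [0.4778, -0.1173, 0.1191]
tool_rot: [[-0.115, 0.993, 0.001], [0.993, 0.115, -0.001], [-0.001, 0.001, -1.0]]
force: [-2.2, -0.9, 3.7]
gripper_width: 0.118
```

Request:
{"api": "send_rows", "payload": {
  "plan": [
    {"grip":0.3,"tx":0,"ty":0,"tz":0,"turn":0},
    {"grip":0.3,"tx":0,"ty":0,"tz":0,"turn":0},
    {"grip":0.3,"tx":0,"ty":0,"tz":0,"turn":0},
    {"grip":0.3,"tx":0,"ty":0,"tz":0,"turn":0},
    {"grip":0.3,"tx":0,"ty":0,"tz":-0.2,"turn":0}
  ]
}}

```text
time_s: 13.2
tool_pos: [0.4769, -0.1169, 0.1278]
tool_rot: [[-0.116, 0.993, -0.001], [0.993, 0.116, 0.001], [0.001, -0.001, -1.0]]
force: [-0.2, -0.0, 0.6]
gripper_width: 0.608
```

Request:
{"api": "send_rows", "payload": {
  "plan": [
    {"grip":0.3,"tx":0,"ty":0,"tz":-0.6,"turn":0},
    {"grip":0.3,"tx":0,"ty":0,"tz":-0.9,"turn":0},
    {"grip":0.3,"tx":0,"ty":0,"tz":-0.9,"turn":0},
    {"grip":0.3,"tx":0,"ty":0,"tz":-0.2,"turn":0}
  ]
}}

```text
time_s: 13.7
tool_pos: [0.4794, -0.1168, 0.2616]
tool_rot: [[-0.116, 0.993, 0.007], [0.993, 0.116, -0.001], [-0.002, 0.007, -1.0]]
force: [0.0, 1.0, -0.4]
gripper_width: 0.701
```

Run:
```python
from h import *
s=state();print(s["tool_pos"],s["force"],s["gripper_width"],s["time_s"])
T=wristT(s)
im=get_image("wrist");cv2.imwrite("pics/w8.png",im[:,:,::-1])
im=get_image("scene");cv2.imwrite("pics/s8c.png",cv2.resize(im[170:300,240:400,::-1],None,fx=4,fy=4))
for t in ["index","pointer","crossbar"]:
    print(t,[(np.round(d["uv"],1).tolist(),round(d["confidence"],2)) for n in ["wrist","scene"] for d in tip_of(n,t)[:2]])
p=np.load("pump.npy");yw=np.degrees(p[2])
for L in ([0,-.1,.117],[.0605,-.1,.09],[.07,-.153,.09]):print(wproj(T,pumpP(p,L)),proj("scene",pumpP(p,L)))
c=pumpP(p,[0,-.1,.117])[0];print("cross",c);plan((c[0],c[1],.25),90+yw,12)
```

```text
[ 0.4793509  -0.1168227   0.26158752] [ 0.03319941  0.99395566 -0.38984152] 0.7008015338592845 13.7
index [([377.3, 73.0], 0.67), ([315.0, 251.9], 0.57)]
pointer [([231.8, 346.4], 0.74), ([387.0, 29.1], 0.66), ([333.6, 260.8], 0.79), ([348.4, 343.4], 0.45)]
crossbar [([344.8, 2.5], 0.76), ([346.7, 242.9], 0.96)]
[[342.39058647   3.3500471 ]] [[347.77907948 242.73395503]]
[[386.86055381  30.19554921]] [[331.72211465 259.62882145]]
[[380.84224532  73.56061603]] [[315.40639809 252.24368946]]
cross [0.52056227 0.09167635 0.117     ]
cur [ 0.4766 -0.117   0.2567] 6.64 width 0.697 t 14.1 F [-0.3  0.5  0.2]
{'tx': np.float64(0.337), 'ty': np.float64(0.113), 'tz': np.float64(0.011), 'turn': np.float64(-0.996)}
{'tx': np.float64(0.323), 'ty': np.float64(0.147), 'tz': np.float64(0.011), 'turn': np.float64(-0.996)}
{'tx': np.float64(0.306), 'ty': np.float64(0.18), 'tz': np.float64(0.011), 'turn': np.float64(-0.996)}
{'tx': np.float64(0.286), 'ty': np.float64(0.211), 'tz': np.float64(0.011), 'turn': np.float64(-0.996)}
{'tx': np.float64(0.262), 'ty': np.float64(0.24), 'tz': np.float64(0.011), 'turn': np.float64(-0.996)}
{'tx': np.float64(0.236), 'ty': np.float64(0.266), 'tz': np.float64(0.011), 'turn': np.float64(-0.996)}
{'tx': np.float64(0.207), 'ty': np.float64(0.289), 'tz': np.float64(0.011), 'turn': np.float64(-0.996)}
{'tx': np.float64(0.176), 'ty': np.float64(0.309), 'tz': np.float64(0.011), 'turn': np.float64(-0.996)}
{'tx': np.float64(0.143), 'ty': np.float64(0.325), 'tz': np.float64(0.011), 'turn': np.float64(-0.996)}
{'tx': np.float64(0.108), 'ty': np.float64(0.339), 'tz': np.float64(0.011), 'turn': np.float64(-0.996)}
{'tx': np.float64(0.072), 'ty': np.float64(0.348), 'tz': np.float64(0.011), 'turn': np.float64(-0.996)}
{'tx': np.float64(0.036), 'ty': np.float64(0.354), 'tz': np.float64(0.011), 'turn': np.float64(-0.996)}
```

View pics/s8c.png

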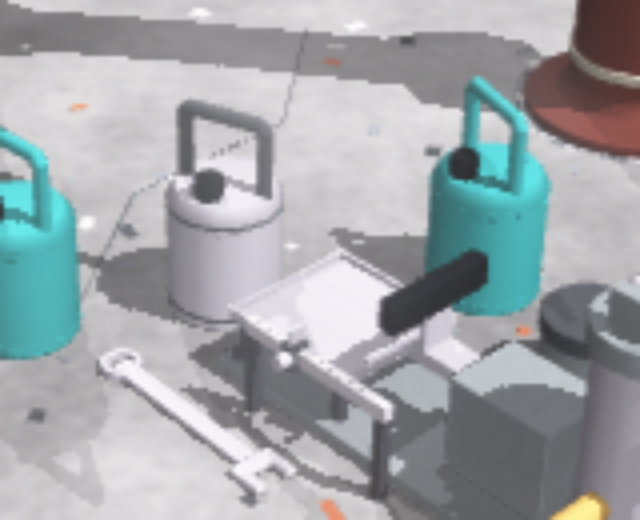

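View pics/w8.png

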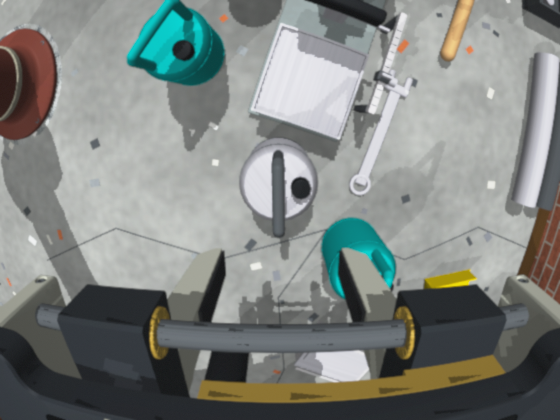

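Run:
```python
from h import *
plan((.5206,.0917,.25),-101.67,18)
print(state()["joints"])
```

```text
cur [ 0.4766 -0.117   0.2567] 6.64 width 0.697 t 14.1 F [-0.3  0.5  0.2]
{'tx': np.float64(0.225), 'ty': np.float64(0.075), 'tz': np.float64(0.007), 'turn': np.float64(1.003)}
{'tx': np.float64(0.231), 'ty': np.float64(0.051), 'tz': np.float64(0.007), 'turn': np.float64(1.003)}
{'tx': np.float64(0.235), 'ty': np.float64(0.027), 'tz': np.float64(0.007), 'turn': np.float64(1.003)}
{'tx': np.float64(0.237), 'ty': np.float64(0.002), 'tz': np.float64(0.007), 'turn': np.float64(1.003)}
{'tx': np.float64(0.236), 'ty': np.float64(-0.023), 'tz': np.float64(0.007), 'turn': np.float64(1.003)}
{'tx': np.float64(0.232), 'ty': np.float64(-0.047), 'tz': np.float64(0.007), 'turn': np.float64(1.003)}
{'tx': np.float64(0.226), 'ty': np.float64(-0.071), 'tz': np.float64(0.007), 'turn': np.float64(1.003)}
{'tx': np.float64(0.217), 'ty': np.float64(-0.095), 'tz': np.float64(0.007), 'turn': np.float64(1.003)}
{'tx': np.float64(0.206), 'ty': np.float64(-0.117), 'tz': np.float64(0.007), 'turn': np.float64(1.003)}
{'tx': np.float64(0.193), 'ty': np.float64(-0.138), 'tz': np.float64(0.007), 'turn': np.float64
[... 230 characters left out ...]
t64(0.14), 'ty': np.float64(-0.191), 'tz': np.float64(0.007), 'turn': np.float64(1.003)}
{'tx': np.float64(0.12), 'ty': np.float64(-0.205), 'tz': np.float64(0.007), 'turn': np.float64(1.003)}
{'tx': np.float64(0.097), 'ty': np.float64(-0.216), 'tz': np.float64(0.007), 'turn': np.float64(1.003)}
{'tx': np.float64(0.074), 'ty': np.float64(-0.225), 'tz': np.float64(0.007), 'turn': np.float64(1.003)}
{'tx': np.float64(0.05), 'ty': np.float64(-0.232), 'tz': np.float64(0.007), 'turn': np.float64(1.003)}
{'tx': np.float64(0.026), 'ty': np.float64(-0.236), 'tz': np.float64(0.007), 'turn': np.float64(1.003)}
[ 34.15914146  19.52736995 -31.51911609 100.19854026  11.20882337
  63.57797517   5.70609225]
```

Request:
{"api": "send_rows", "payload": {
  "plan": [
    {"grip":0.3,"tx":0.23,"ty":0.07,"tz":0,"turn":1},
    {"grip":0.3,"tx":0.23,"ty":0.05,"tz":0,"turn":1},
    {"grip":0.3,"tx":0.23,"ty":0.03,"tz":0,"turn":1},
    {"grip":0.3,"tx":0.23,"ty":0,"tz":0,"turn":1},
    {"grip":0.3,"tx":0.23,"ty":-0.02,"tz":0,"turn":1}
  ]
}}

```text
time_s: 14.72
tool_pos: [0.4889, -0.0593, 0.2572]
tool_rot: [[0.4, 0.917, -0.002], [0.917, -0.4, 0.0], [-0.0, -0.002, -1.0]]
force: [0.7, 0.1, -0.2]
gripper_width: 0.701
```

Request:
{"api": "send_rows", "payload": {
  "plan": [
    {"grip":0.3,"tx":0.23,"ty":-0.05,"tz":0,"turn":1},
    {"grip":0.3,"tx":0.23,"ty":-0.07,"tz":0,"turn":1},
    {"grip":0.3,"tx":0.22,"ty":-0.1,"tz":0,"turn":1},
    {"grip":0.3,"tx":0.2,"ty":-0.12,"tz":0,"turn":1},
    {"grip":0.3,"tx":0.19,"ty":-0.14,"tz":0,"turn":1}
  ]
}}

```text
time_s: 15.35
tool_pos: [0.5004, -0.0012, 0.2571]
tool_rot: [[0.804, 0.594, -0.002], [0.594, -0.804, 0.0], [-0.001, -0.001, -1.0]]
force: [-0.3, -0.4, 0.3]
gripper_width: 0.702
```

Request:
{"api": "send_rows", "payload": {
  "plan": [
    {"grip":0.3,"tx":0.18,"ty":-0.16,"tz":0,"turn":1},
    {"grip":0.3,"tx":0.16,"ty":-0.18,"tz":0,"turn":1},
    {"grip":0.3,"tx":0.14,"ty":-0.19,"tz":0,"turn":1},
    {"grip":0.3,"tx":0.12,"ty":-0.2,"tz":0,"turn":1},
    {"grip":0.3,"tx":0.1,"ty":-0.22,"tz":0,"turn":1}
  ]
}}

```text
time_s: 15.98
tool_pos: [0.5125, 0.0571, 0.2571]
tool_rot: [[0.994, 0.112, -0.002], [0.112, -0.994, -0.0], [-0.002, -0.0, -1.0]]
force: [-0.1, 0.3, -0.3]
gripper_width: 0.7
```

Run:
```python
from h import *
plan((.5206,.0917,.25),-101.67,3)
print(state()["joints"])
```

```text
cur [0.5125 0.0571 0.2571] -83.56 width 0.7 t 15.97 F [-0.1  0.3 -0.3]
{'tx': np.float64(0.079), 'ty': np.float64(-0.223), 'tz': np.float64(0.047), 'turn': np.float64(1.006)}
{'tx': np.float64(0.056), 'ty': np.float64(-0.23), 'tz': np.float64(0.047), 'turn': np.float64(1.006)}
{'tx': np.float64(0.031), 'ty': np.float64(-0.235), 'tz': np.float64(0.047), 'turn': np.float64(1.006)}
[  1.53957133  20.05385603 -14.49821029  96.99762589   5.47656567
  63.74502799 -98.10590571]
```

Request:
{"api": "send_rows", "payload": {
  "plan": [
    {"grip":0.3,"tx":0.08,"ty":-0.22,"tz":0,"turn":1},
    {"grip":0.3,"tx":0.06,"ty":-0.23,"tz":0,"turn":1},
    {"grip":0.3,"tx":0.03,"ty":-0.22,"tz":0,"turn":1},
    {"grip":0.3,"tx":0,"ty":0,"tz":0,"turn":0},
    {"grip":0.3,"tx":0,"ty":0,"tz":0,"turn":0}
  ]
}}

```text
time_s: 16.6
tool_pos: [0.5207, 0.09, 0.2575]
tool_rot: [[0.981, -0.196, -0.001], [-0.196, -0.981, -0.001], [-0.001, 0.001, -1.0]]
force: [1.1, -0.4, 0.1]
gripper_width: 0.695
```

Run:
```python
from h import *
s=state();T=wristT(s)
im=get_image("wrist");cv2.imwrite("pics/w9.png",im[:,:,::-1])
p=np.load("pump.npy")
for t in ["index","pointer","crossbar"]:
    print(t,[(np.round(d["uv"],1).tolist(),round(d["confidence"],2)) for d in tip_of("wrist",t)[:2]])
for L in ([0,-.1,.117],[.0605,-.1,.09],[.07,-.153,.09]):print(wproj(T,pumpP(p,L)))
plan((.5206,.0917,.25),-101.67,1)
print(state()["joints"])
```

```text
index [([326.8, 118.5], 0.81)]
pointer [([280.3, 128.5], 0.56)]
crossbar [([278.4, 192.5], 0.58)]
[[279.58195217 190.37932568]]
[[279.98285383 131.80810871]]
[[327.62665693 124.22370531]]
cur [0.5209 0.0899 0.2579] -101.39 width 0.701 t 16.8 F [ 0.5  0.5 -0. ]
{'tx': np.float64(-0.013), 'ty': np.float64(-0.034), 'tz': np.float64(0.159), 'turn': np.float64(0.046)}
[  -4.48528955   20.95962375  -10.97866445   95.17529131    4.3424908
   64.29162519 -118.03214176]
```

View pics/w9.png

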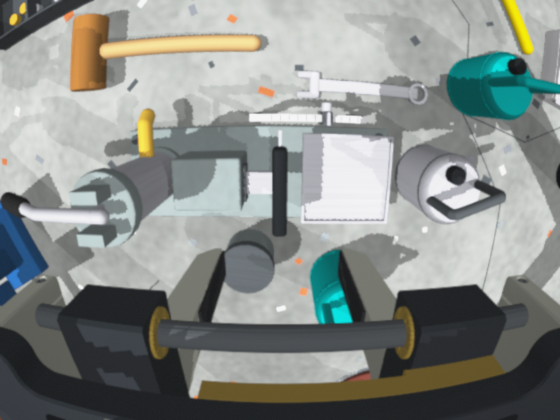

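Request:
{"api": "send_rows", "payload": {
  "plan": [
    {"grip":0.3,"tx":-0.01,"ty":-0.03,"tz":0.8,"turn":0.04},
    {"grip":0.3,"tx":0,"ty":0,"tz":0.9,"turn":0},
    {"grip":0.3,"tx":0,"ty":0,"tz":0.6,"turn":0},
    {"grip":0.3,"tx":0,"ty":0,"tz":0.3,"turn":0},
    {"grip":0.3,"tx":0,"ty":0,"tz":0,"turn":0}
  ]
}}

```text
time_s: 17.42
tool_pos: [0.5205, 0.0919, 0.1276]
tool_rot: [[0.98, -0.201, -0.001], [-0.201, -0.98, -0.0], [-0.001, 0.0, -1.0]]
force: [0.3, 0.2, 0.6]
gripper_width: 0.698
```

Run:
```python
from h import *
s=state();T=wristT(s)
im=get_image("wrist");cv2.imwrite("pics/w10.png",im[:,:,::-1])
im=get_image("scene");cv2.imwrite("pics/s10c.png",cv2.resize(im[150:300,270:420,::-1],None,fx=4,fy=4))
p=np.load("pump.npy")
for L in ([0,-.1,.117],[.0605,-.1,.09],[.07,-.153,.09]):print(wproj(T,pumpP(p,L)))
plan((.5206,.0917,.076),-101.67,1)
```

```text
[[281.5535898 236.4322884]]
[[281.6201152 143.5224125]]
[[354.6977098  131.81906978]]
cur [0.5218 0.0923 0.1291] -101.61 width 0.699 t 17.52 F [-0.3  0.5  0.2]
{'tx': np.float64(-0.021), 'ty': np.float64(0.016), 'tz': np.float64(1.062), 'turn': np.float64(0.01)}
```

View pics/w10.png

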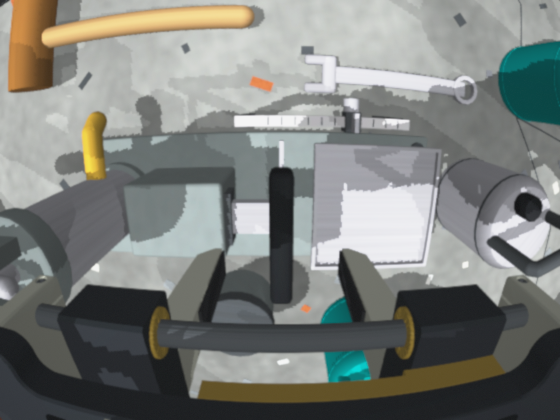

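View pics/s10c.png

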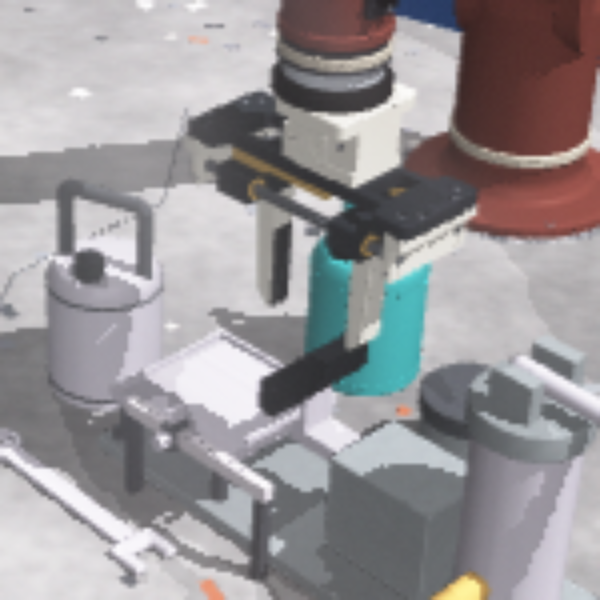

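Request:
{"api": "send_rows", "payload": {
  "plan": [
    {"grip":0.3,"tx":0,"ty":0,"tz":0.5,"turn":0},
    {"grip":0.3,"tx":0,"ty":0,"tz":0.4,"turn":0},
    {"grip":0.3,"tx":0,"ty":0,"tz":0.13,"turn":0},
    {"grip":0.3,"tx":0,"ty":0,"tz":0,"turn":0}
  ]
}}

```text
time_s: 18.02
tool_pos: [0.5214, 0.0922, 0.0772]
tool_rot: [[0.98, -0.201, 0.001], [-0.201, -0.98, 0.0], [0.001, -0.001, -1.0]]
force: [-0.8, 0.7, 0.0]
gripper_width: 0.698
```

Run:
```python
from h import *
s=state();T=wristT(s)
im=get_image("wrist");cv2.imwrite("pics/w11.png",im[:,:,::-1])
im=get_image("scene");cv2.imwrite("pics/s11c.png",cv2.resize(im[150:300,270:420,::-1],None,fx=4,fy=4))
p=np.load("pump.npy")
for L in ([0,-.1,.117],[.0605,-.1,.09],[.07,-.153,.09]):print(wproj(T,pumpP(p,L)))
plan((.5206,.0917,.076),-101.67,1)
```

```text
[[282.5897392  272.71017528]]
[[282.68805902 154.12684218]]
[[374.48280849 139.57662448]]
cur [0.5217 0.0923 0.0776] -101.61 width 0.7 t 18.12 F [-0.4  0.4 -0.5]
{'tx': np.float64(-0.019), 'ty': np.float64(0.017), 'tz': np.float64(0.032), 'turn': np.float64(0.011)}
```

View pics/w11.png

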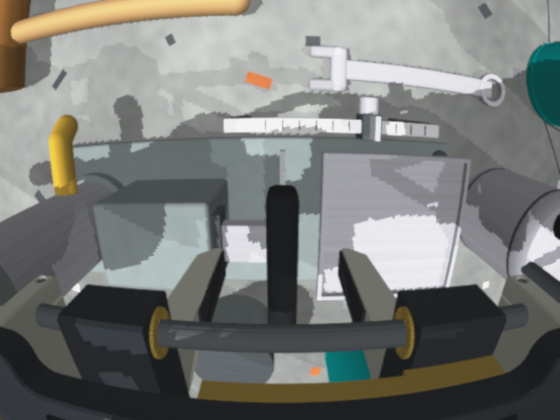

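View pics/s11c.png

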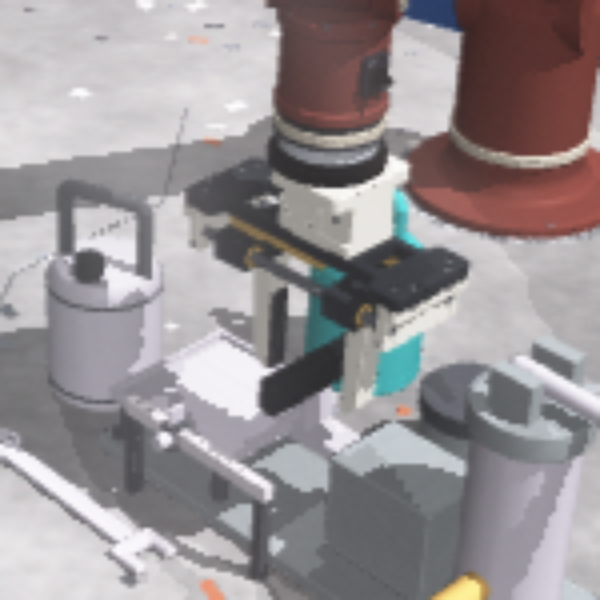

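Request:
{"api": "send_rows", "payload": {
  "plan": [
    {"grip":1,"tx":0,"ty":0,"tz":0.03,"turn":0},
    {"grip":1,"tx":0,"ty":0,"tz":0,"turn":0},
    {"grip":1,"tx":0,"ty":0,"tz":0,"turn":0},
    {"grip":1,"tx":0,"ty":0,"tz":0,"turn":0},
    {"grip":1,"tx":0,"ty":0,"tz":0,"turn":0}
  ]
}}

```text
time_s: 18.75
tool_pos: [0.5207, 0.0921, 0.075]
tool_rot: [[0.98, -0.201, -0.0], [-0.201, -0.98, 0.0], [-0.0, -0.0, -1.0]]
force: [-0.1, 1.0, -0.1]
gripper_width: 0.211
```

Request:
{"api": "send_rows", "payload": {
  "plan": [
    {"grip":1,"tx":0,"ty":0,"tz":0,"turn":0},
    {"grip":1,"tx":0,"ty":0,"tz":0,"turn":0}
  ]
}}

```text
time_s: 19.0
tool_pos: [0.5207, 0.0921, 0.075]
tool_rot: [[0.98, -0.201, -0.0], [-0.201, -0.98, 0.0], [-0.0, -0.0, -1.0]]
force: [-0.8, -0.0, -0.7]
gripper_width: 0.17
```

Run:
```python
from h import *
s=state();T=wristT(s);print(s["tool_pos"],s["gripper_width"],s["force"],s["moment"])
im=get_image("wrist");cv2.imwrite("pics/w12.png",cv2.resize(im[90:240,200:440,::-1],None,fx=3.3,fy=3.3,interpolation=cv2.INTER_CUBIC))
im=get_image("scene");cv2.imwrite("pics/s12c.png",cv2.resize(im[190:290,290:390,::-1],None,fx=6,fy=6))
for t in ["index","pointer"]:
    print(t,[(np.round(d["uv"],1).tolist(),round(d["confidence"],2)) for d in tip_of("wrist",t)[:2]])
```

```text
[0.52071707 0.09213613 0.07497084] 0.17004016308109277 [-0.77890508 -0.03387734 -0.74456188] [ 0.01161755 -0.00240145 -0.05851286]
index [([373.3, 137.6], 0.77), ([279.2, 275.9], 0.29)]
pointer [([280.6, 147.1], 0.89)]
```

View pics/w12.png

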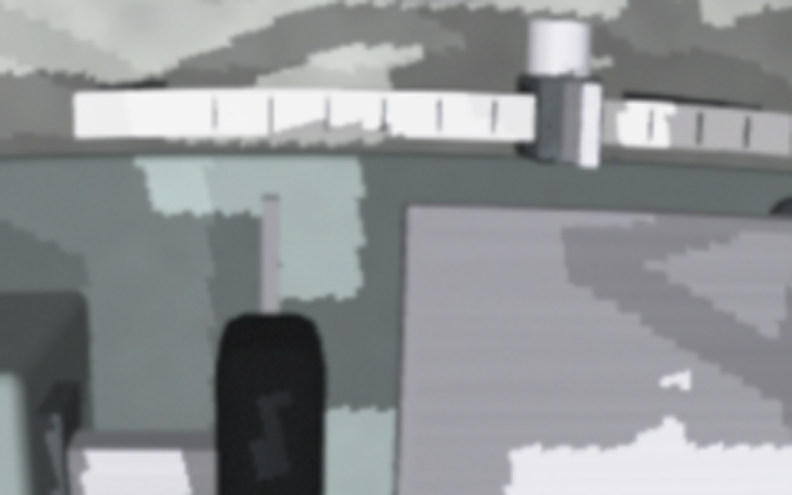

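View pics/s12c.png

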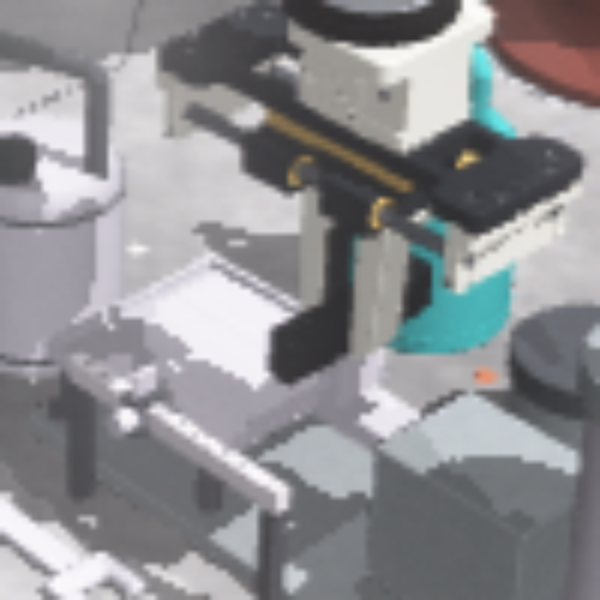

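Request:
{"api": "send_rows", "payload": {
  "plan": [
    {"grip":1,"tx":0,"ty":0.15,"tz":0,"turn":0},
    {"grip":1,"tx":0,"ty":0.25,"tz":0,"turn":0},
    {"grip":1,"tx":0,"ty":0.25,"tz":0,"turn":0},
    {"grip":1,"tx":0,"ty":0.25,"tz":0,"turn":0},
    {"grip":1,"tx":0,"ty":0.05,"tz":0,"turn":0}
  ]
}}

```text
time_s: 19.82
tool_pos: [0.5124, 0.0513, 0.075]
tool_rot: [[0.98, -0.198, 0.003], [-0.198, -0.98, 0.008], [0.002, -0.008, -1.0]]
force: [3.1, 12.4, -5.7]
gripper_width: 0.169
```

Request:
{"api": "send_rows", "payload": {
  "plan": [
    {"grip":1,"tx":0,"ty":0,"tz":0,"turn":0},
    {"grip":1,"tx":0,"ty":0,"tz":0,"turn":0}
  ]
}}

```text
time_s: 20.08
tool_pos: [0.5125, 0.0518, 0.075]
tool_rot: [[0.98, -0.197, 0.003], [-0.197, -0.98, 0.008], [0.002, -0.008, -1.0]]
force: [1.8, 10.4, -3.4]
gripper_width: 0.17
```

```bash
cat > look.py <<'E'
from h import *
import sys
k=sys.argv[1]
s=state();T=wristT(s);print(s["tool_pos"],s["gripper_width"],s["force"],s["time_s"])
p=np.load("pump.npy");c,sn=np.cos(p[2]),np.sin(p[2]);d=np.array(s["tool_pos"])[:2]-p[:2]
print("tcp pump frame",c*d[0]+sn*d[1],-sn*d[0]+c*d[1])
im=get_image("wrist");cv2.imwrite(f"pics/w{k}.png",cv2.resize(im[90:210,220:360,::-1],None,fx=5,fy=5,interpolation=cv2.INTER_CUBIC))
im=get_image("scene");cv2.imwrite(f"pics/s{k}.png",cv2.resize(im[200:280,290:370,::-1],None,fx=7,fy=7,interpolation=cv2.INTER_CUBIC))
for n in ["wrist","scene"]:
  for t in ["index","pointer"]:
    print(n,t,[(np.round(d["uv"],1).tolist(),round(d["confidence"],2)) for d in tip_of(n,t)[:2]])
E
python3 look.py 13
```

```text
[0.51249981 0.05176209 0.07501906] 0.1703822956961357 [ 1.80380978 10.42637471 -3.4361672 ] 20.075
tcp pump frame 0.0001808132740796775 -0.1407200052499969
wrist index [([302.9, 134.4], 0.84)]
wrist pointer [([279.4, 148.0], 0.71)]
scene index [([316.8, 252.0], 0.6)]
scene pointer [([321.2, 251.4], 0.78)]
```

View pics/w13.png

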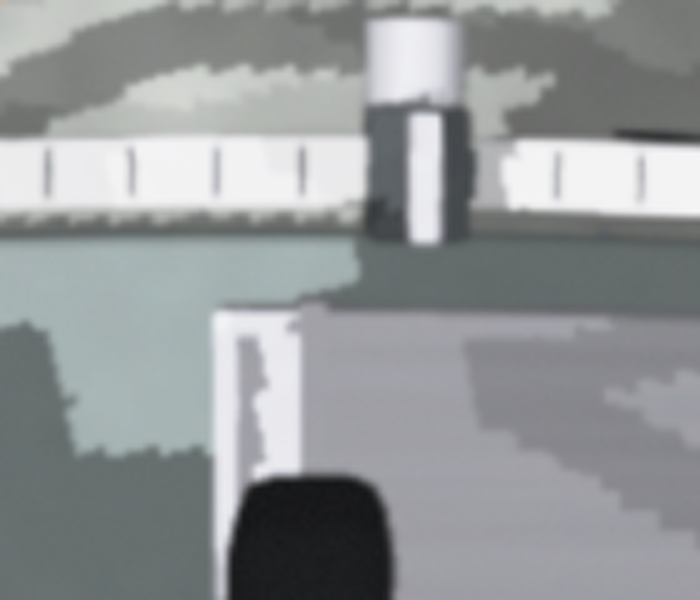

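View pics/s13.png

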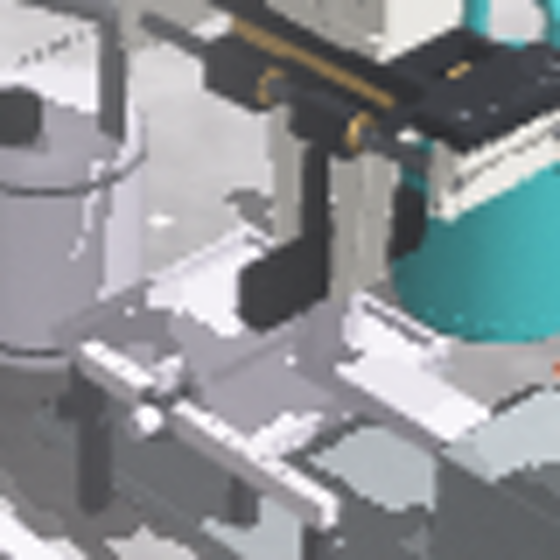

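```bash
cat >> h.py <<'E'
def wz(T,uv,z):
    K=CI["wrist"]["K"];q=np.array([(uv[0]-K[0,2])/K[0,0],(uv[1]-K[1,2])/K[1,1]]);th=np.linalg.norm(q)
    d=np.r_[np.sin(th)*q/th,np.cos(th)];d=T[:3,:3]@d;o=T[:3,3];return o+d*(z-o[2])/d[2]
def topump(p,P):
    c,s=np.cos(p[2]),np.sin(p[2]);d=np.array(P)[:2]-p[:2];return np.array([c*d[0]+s*d[1],-s*d[0]+c*d[1]])
E
python3 - <<'E'
from h import *
s=state();T=wristT(s);p=np.load("pump.npy")
for n,uv,z in [("idx top",(305,112),.096),("idx tip",(305,138.6),.09),("idx tip96",(305,138.6),.096),("idx net",(302.9,134.4),.09),("ptr net",(279.4,148),.09),("bar end mid",(283,185.5),.13)]:
    print(n,topump(p,wz(T,uv,z)))
print(topump(p,s["tool_pos"]),topump(p,[.5207,.0921]))
E
```

```text
idx top [ 0.08403816 -0.15300516]
idx tip [ 0.06912482 -0.15361458]
idx tip96 [ 0.06964447 -0.15322303]
idx net [ 0.0714646  -0.15240717]
ptr net [ 0.06367062 -0.13940943]
bar end mid [ 0.05153148 -0.14161085]
[ 0.00014854 -0.14068708] [ 4.91599019e-05 -9.95572411e-02]
```

Request:
{"api": "send_rows", "payload": {
  "plan": [
    {"grip":1,"tx":0,"ty":0.12,"tz":0,"turn":0},
    {"grip":1,"tx":0,"ty":0.12,"tz":0,"turn":0},
    {"grip":1,"tx":0,"ty":0,"tz":0,"turn":0},
    {"grip":1,"tx":0,"ty":0,"tz":0,"turn":0}
  ]
}}

```text
time_s: 20.88
tool_pos: [0.5102, 0.0408, 0.075]
tool_rot: [[0.98, -0.197, 0.004], [-0.197, -0.98, 0.009], [0.002, -0.009, -1.0]]
force: [2.8, 11.1, -4.9]
gripper_width: 0.169
```

```bash
python3 look.py 14
```

```text
[0.51021945 0.04082676 0.07498981] 0.16881606923576647 [ 2.83567838 11.11159171 -4.92259713] 20.875
tcp pump frame 0.000160354835098811 -0.15189054866349402
wrist index [([280.4, 135.5], 0.59)]
wrist pointer [([280.9, 147.0], 0.79), ([448.1, 213.5], 0.44)]
scene index [([313.8, 252.6], 0.39)]
scene pointer [([320.0, 251.5], 0.9)]
```

View pics/w14.png

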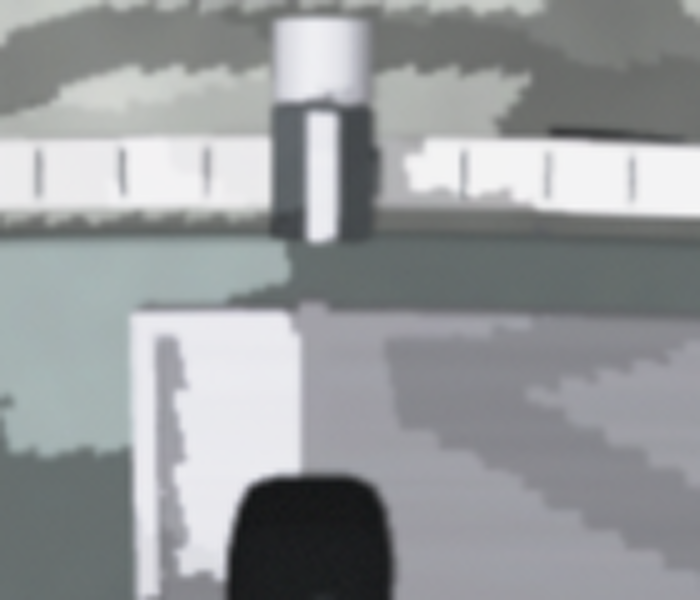

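View pics/s14.png

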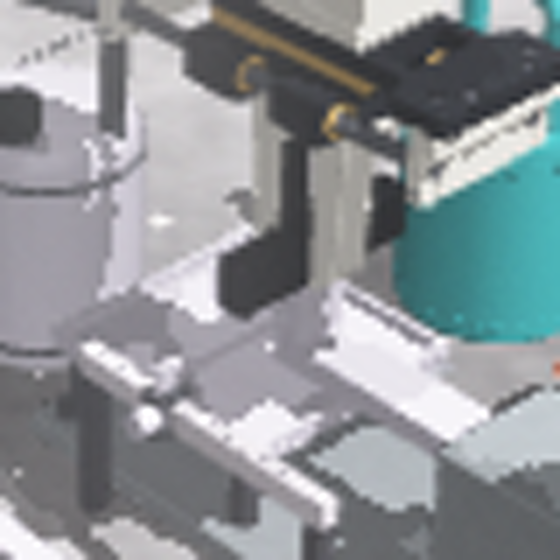

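Run:
```python
import cv2,numpy as np
im=cv2.imread("pics/w14.png",0).astype(float)
print("pointer rows 320-460:",[(c,int(im[320:460,c].mean())) for c in range(280,350,3)])
print("tip rows 296-308:",[(c,int(im[300:306,c].mean())) for c in range(280,350,3)])
print("idx bottom rows 200-236:",[(c,int(im[200:236,c].mean())) for c in range(290,355,3)])
print("idx top rows 120-160:",[(c,int(im[120:160,c].mean())) for c in range(290,355,3)])
print("bar rows 520-600:",[(c,int(im[520:600,c].mean())) for c in list(range(222,240,2))+list(range(380,400,2))])
c=im[290:480,270:360];c=np.clip((c-130)*4,0,255);cv2.imwrite("pics/w14e.png",cv2.resize(c.astype(np.uint8),None,fx=4,fy=3))
```

```text
pointer rows 320-460: [(280, 233), (283, 233), (286, 232), (289, 230), (292, 227), (295, 224), (298, 209), (301, 188), (304, 169), (307, 162), (310, 160), (313, 161), (316, 160), (319, 160), (322, 160), (325, 160), (328, 160), (331, 159), (334, 159), (337, 159), (340, 159), (343, 159), (346, 159), (349, 159)]
tip rows 296-308: [(280, 104), (283, 103), (286, 102), (289, 101), (292, 103), (295, 106), (298, 115), (301, 126), (304, 132), (307, 133), (310, 134), (313, 133), (316, 134), (319, 132), (322, 128), (325, 121), (328, 112), (331, 107), (334, 103), (337, 102), (340, 102), (343, 102), (346, 104), (349, 104)]
idx bottom rows 200-236: [(290, 79), (293, 79), (296, 78), (299, 84), (302, 102), (305, 138), (308, 185), (311, 217), (314, 235), (317, 234), (320, 235), (323, 234), (326, 234), (329, 230), (332, 216), (335, 183), (338, 135), (341, 102), (344, 77), (347, 73), (350, 71), (353, 72)]
idx top rows 120-160: [(290, 99), (293, 99), (296, 98), (299, 103), (302, 119), (305, 149), (308, 189), (311, 217), (314, 234), (317, 233), (320, 234), (323, 234), (326, 234), (329, 230), (332, 218), (335, 190), (338, 145), (341, 109), (344, 80), (347, 73), (350, 70), (353, 71)]
bar rows 520-600: [(222, 191), (224, 172), (226, 150), (228, 117), (230, 90), (232, 64), (234, 44), (236, 37), (238, 29), (380, 26), (382, 29), (384, 34), (386, 41), (388, 58), (390, 75), (392, 96), (394, 117), (396, 131), (398, 146)]
```

View pics/w14e.png

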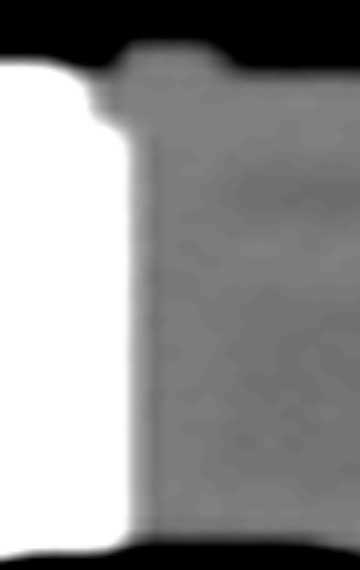

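Request:
{"api": "send_rows", "payload": {
  "plan": [
    {"grip":1,"tx":0,"ty":0.02,"tz":0,"turn":0},
    {"grip":1,"tx":0,"ty":0,"tz":0,"turn":0},
    {"grip":1,"tx":0,"ty":0,"tz":0,"turn":0}
  ]
}}

```text
time_s: 21.55
tool_pos: [0.5102, 0.0404, 0.075]
tool_rot: [[0.981, -0.196, 0.004], [-0.196, -0.981, 0.009], [0.002, -0.01, -1.0]]
force: [2.0, 12.4, -5.2]
gripper_width: 0.171
```

```bash
python3 look.py 15
python3 - <<'E'
import cv2,numpy as np
im=cv2.imread("pics/w15.png",0).astype(float)
def edges(a,lo,hi):
    a=a[lo:hi];th=(a.max()+np.percentile(a,15))/2;w=np.where(a>th)[0]+lo;return w[0],w[-1],(w[0]+w[-1])/2,th
print("tip",[(c,int(im[300:306,c].mean())) for c in range(280,350,3)],edges(im[300:306].mean(0),280,350))
print("idx",edges(im[200:236].mean(0),285,355),edges(im[120:160].mean(0),285,355))
E
```

```text
[0.51016431 0.04038464 0.07502505] 0.1709019162289569 [ 1.95133003 12.37082503 -5.16853777] 21.55
tcp pump frame 0.00019580689070180027 -0.15233467328658298
wrist index [([281.2, 137.0], 0.71)]
wrist pointer [([283.0, 147.8], 0.97)]
scene index [([317.0, 253.1], 0.44)]
scene pointer [([319.9, 251.1], 0.56), ([296.2, 199.4], 0.19)]
tip [(280, 104), (283, 103), (286, 104), (289, 104), (292, 104), (295, 107), (298, 114), (301, 121), (304, 128), (307, 132), (310, 133), (313, 134), (316, 133), (319, 133), (322, 130), (325, 125), (328, 116), (331, 109), (334, 104), (337, 103), (340, 103), (343, 104), (346, 104), (349, 103)] (np.int64(301), np.int64(327), np.float64(314.0), np.float64(119.08333333333333))
idx (np.int64(302), np.int64(332), np.float64(317.0), np.float64(154.09722222222223)) (np.int64(302), np.int64(334), np.float64(318.0), np.float64(153.366875))
```

View pics/w15.png

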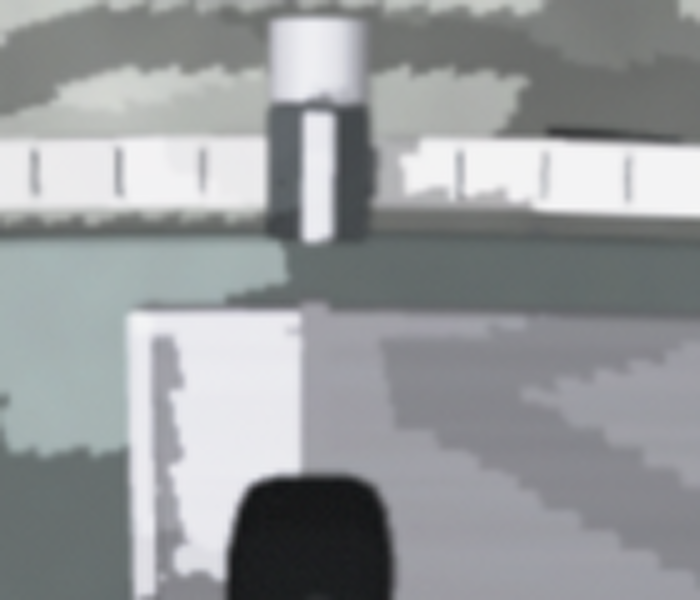

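Request:
{"api": "send_rows", "payload": {
  "plan": [
    {"grip":1,"tx":0,"ty":0.006,"tz":0,"turn":0},
    {"grip":1,"tx":0,"ty":0,"tz":0,"turn":0},
    {"grip":1,"tx":0,"ty":0,"tz":0,"turn":0},
    {"grip":1,"tx":0,"ty":0,"tz":0,"turn":0},
    {"grip":1,"tx":0,"ty":0,"tz":0,"turn":0}
  ]
}}

```text
time_s: 22.48
tool_pos: [0.5101, 0.0403, 0.075]
tool_rot: [[0.981, -0.196, 0.004], [-0.196, -0.981, 0.01], [0.002, -0.01, -1.0]]
force: [3.9, 12.6, -5.8]
gripper_width: 0.171
```

```bash
python3 look.py 16
python3 - <<'E'
import cv2,numpy as np
im=cv2.imread("pics/w16.png",0).astype(float)
def edges(a,lo,hi):
    a=a[lo:hi];th=(a.max()+np.percentile(a,15))/2;w=np.where(a>th)[0]+lo;return w[0],w[-1],(w[0]+w[-1])/2,th
print("tip",edges(im[300:306].mean(0),280,350))
print("idx",edges(im[200:236].mean(0),285,355),edges(im[120:160].mean(0),285,355))
from cell import *
cv2.imwrite("pics/scene16.png",get_image("scene")[:,:,::-1])
E
```

```text
[0.5101333  0.04029449 0.07501664] 0.1707584394507284 [ 3.88388616 12.58536622 -5.76411473] 22.475
tcp pump frame 0.00018367936465918736 -0.15242923539748793
wrist index [([280.7, 135.3], 0.61), ([120.1, 208.9], 0.38)]
wrist pointer [([281.8, 147.2], 0.86), ([283.2, 136.2], 0.58)]
scene index [([314.1, 251.4], 0.48)]
scene pointer [([320.5, 251.8], 0.7), ([232.3, 208.1], 0.29)]
tip (np.int64(301), np.int64(327), np.float64(314.0), np.float64(119.33333333333334))
idx (np.int64(301), np.int64(331), np.float64(316.0), np.float64(154.17152777777778)) (np.int64(301), np.int64(332), np.float64(316.5), np.float64(153.293125))
```

View pics/scene16.png

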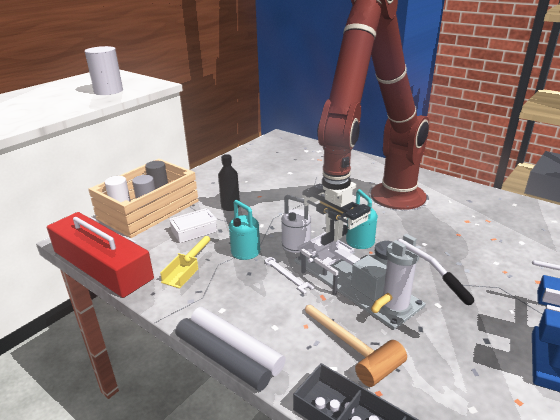

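```bash
python3 -c "
from cell import *
print(hand_in()); s=state(); print(s['time_s'],s['tool_pos'],s['gripper_width'])"
```

```text
the job is handed in; nothing more can be done
None
the job is handed in; nothing more can be done
```

I lifted the grey oil can off the stand by its handle. I set it upright on the bare slab, about 15 mm past the outer end of the pump's base plate, and let go. Then I gripped the crossbar, pulled the slide out about 53 mm and handed in at about 22.7 s, still holding it.

**Last checks:**
- The pointer and index blade centres are about 0.2 mm apart in the wrist picture, which is within the measuring error.
- The gripper opening was 15.9 mm on the 16 mm bar. The tool read about 13 N along the pull, which is close to what the spring should give.
- The last scene picture shows the can standing upright and nothing else visibly moved.

**What failed or disagreed:**
- The first grasp of the can closed on nothing. In the pictures the fingers end about 28 mm short of the reported TCP. I corrected for that, and both later grasps held. The empty closing did not disturb the can.
- In the last scene picture the networks' pointer and index points are still about 6 px apart. They were unreliable there, so I relied on the blade edges measured in the wrist picture.
- The tool was tilted about 0.5° by the spring at the end. I judged its effect on the alignment to be under 0.1 mm.

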